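Unhook the valve head and set it in the cylinder neck

TASK

Take the chrome valve head off the drying stand: feel it gently up the bent upright of the deep hook without forcing it, lift its eye past the tip and only then draw it away. Then lower it, siphon tube down, gently into the neck of the red cylinder in the bench clamp until its collar sits fully home on the rim, and let go. Leave the loose handles, the gauge and the spare tube alone.

Things in the scene. Friction and masses are not known exactly. Their poses are not given: they have to be found in the camera images.
- valve: chrome valve head, 0.26 to 0.39 kg, hanging plumb to within a few degrees. Origin: centre of the underside of its collar (40 mm across, 6 mm thick); z up its axis, x towards its eye (at the start, away from the robot). Round body 34 mm across from 6 to 46 mm up. An outlet 18 mm across sticks out 38 mm to -x at height 28 mm, a brass port 25 mm to +y at height 22 mm
- yoke (a point): where to grip the valve head: middle of the chrome block on its top, 66 mm above its origin on its axis; the block is 26 (x) by 20 (y) by 40 mm tall, its two flats facing +y and -y
- spigot (a point): centre of the lower end of the valve head's brass spigot, 20 mm below its origin; spigot 26 mm across with a chamfered end, black siphon tube stub 16 mm across going on 45 mm below it
- eye (a point): centre of the valve head's hanging eye, 34 mm from its axis along its +x and 54 mm above its origin: a closed flat ring, bore 14 mm, outside 22 mm, 8 mm high, axis along the valve's z. At the start the hook's upright stands up through it
- stand: fixed drying stand: iron foot 190 by 130 by 10 mm, 24 mm square post 188 mm tall, 68 mm to +x and 50 mm to +y. Origin at bench height under the hook's upright; z up; the hook is open to -x, to which the valve is drawn away. Two rubber tipped fingers 118 mm up back the rear of the hanging valve's collar, clear of it once it is 10 mm up
- hook_throat (a point): bottom of the hook, where the eye rests, 165 mm above the bench. The hook is 8 mm round bar, coming level from the post and turning up here. The upright's tip is 63 mm above this point. Above 20 N between valve and stand (all touching points added; about 10 N as it hangs) counts as forcing; giving way sideways to the push felt keeps well below it
- hook_bend (a point): on the hook's upright, 10 mm above the throat: plumb up to here, from here to its tip the upright is straight but bent over by about 0.32 rad (18 degrees) away from the post: to the front (-x), to the left, to the right or anywhere between, so the tip lies 16 mm off that way. No reading tells which way: feel it by the sideways push on the held valve as it rises (or see it)
- clamp: fixed cast iron bench clamp, its screw reaching 149 mm to -x of the origin, 124 mm wide, jaws 68 mm tall, gripping a dented red cylinder 85 mm across. Origin at bench height on the cylinder's axis, z up
- neck_mouth (a point): centre of the flat rim of the upright cylinder neck, 110 mm above the bench; neck 42 mm outside (rim ring 45 mm), plain bore 30 mm across, 75 mm deep. The spigot has 2 mm to spare all round; the collar seats on the rim, the valve's origin then lies at this point. Above 40 N between valve and clamp counts as rough
- handle_a: red steel squeeze handle with a bent end lying on the bench, 110 by 20 by 14 mm; origin under its middle. Not to be disturbed
- handle_b: red steel squeeze handle, straight, lying on the bench, 110 by 20 by 14 mm; origin under its middle. Not to be disturbed
- gauge: brass pressure gauge lying face up, 42 mm across, 14 mm thick, with a stem to its +x; origin under the dial's centre. Not to be disturbed
- tube_stub: spare black rubber siphon tube stub standing on end, 26 mm across, 45 mm tall; origin under its centre. Not to be disturbed
Not all that is in view belongs to the job. Several things have the shape of the valve; the one meant has the colours described above.

How it is judged:
On the way:
1. the eye is raised past the hook's tip, still over the hook (z of eye in the frame of hook_throat above 0.063 m and horizontal distance between eye and hook_throat below 0.035 m).
At the end, for the whole second after the job is handed in: the valve head stands in the neck, collar home on the rim (origin within 4 mm of the rim's centre sideways, 2.5 mm in height), upright to 0.06 rad, at rest and released; the handles, gauge and spare tube within 20 mm of where they lay (horizontal distance between valve and neck_mouth below 0.004 m and z of valve in the frame of neck_mouth between -0.003 and 0.0025 m and angle between valve's own z axis and vertical below 0.06 rad and linear speed of valve below 0.02 m/s and distance of each of handle_a, handle_b, gauge, tube_stub from where it was at the start of the episode below 0.02 m); the robot touches nothing.
It fails at once if the valve is forced against the hook or stand (over 20 N) (contact force between valve and stand above 20 N).
It fails at once if the valve is rammed or dropped into the neck (over 40 N) (contact force between valve and clamp above 40 N).
It fails at once if a bystander is disturbed (moved over 20 mm) (distance of any of handle_a, handle_b, gauge, tube_stub from where it was at the start of the episode above 0.02 m).
It also fails if it takes over 72 s, if anything falls off the work surface, if the arm or the gripper's body presses on something with over 40 N, if the wrist force passes 120 N, or if a joint passes its speed limit or range.

ROBOT

A 6-joint arm with a two-finger parallel gripper is mounted at the origin on the work surface. World frame = base frame: x ahead of the robot, y to its left, z up, the work surface at z = 0. Lengths are in m, angles in rad, forces in N, time in s.
With the tool pointing down it reaches from about 0.225 to 0.725 m from the base axis. Payload 3.1 kg.
Tool frame: the origin (TCP) lies at the very end of the fingers, on their centre line; the grasp point (between the pads) lies r.grip_point_offset behind it (r.grip_point_offset is the distance from the TCP to the grasp point, in m); z points along the fingers, y is the direction in which the jaws open and shut (so a half turn about z gives the same grasp; the last joint's range is limited). The gripper opens to 85 mm and grips with 20 to 120 N. Pads are 22 mm wide; open, the fingers measure 114 mm over their backs; the gripper's body (76 mm by 85 mm) begins 54 mm behind the grasp point. The pads swing forward as they close: fully open they stand 13 mm farther back than shut.
Start: joints at [1.075, 0.048, 0.099, 1.622, 0, 1.443], TCP at [0.189, 0.49, 0.196] pointing down, gripper open.
Joint ranges: [-2.91, 2.91], [-0.99, 1.94], [-1.21, 1.42], [-2.12, 2.29], [-1.49, 1.47], [-3.14, 3.14]. Speed limits (rad/s): [2.79, 2.79, 3.14, 3.14, 3.14, 3.14].

INTERFACE

Orientations are given as a unit quaternion [x, y, z, w].
In Python, from rig import read_state, read_camera, camera_info, close_job, r gives the robot as it stands.
- The arm moves only by the tool move_arm, never from a script. Its argument "deltas" is one flat list of numbers, 5 for each row, row after row: the finger opening in m, from 0 to 0.0854, then the shift along the tool's x, y, z in m, then the turn about the tool's z in degrees. In form: [jaw, dx, dy, dz, roll, jaw, dx, dy, dz, roll, ...]. A call has exactly 8 rows; each row shifts and turns the pose as measured when the row begins, along the tool's axes as they then stand; what a row does not reach is not made up. A row lasts 1/10 s, in which the tool goes at most 50 mm and 8.59 degrees, less where a joint would pass 70% of its speed; a pose out of reach is approached as far as the arm can. A call with a gripper value outside its range is refused whole. The fingers move at their own pace and stop on an object; "grip_force" is the grip in N (left out, the last holds). Time passes only in rows, so rows that do not move let the fingers close, or fill a call up. It gives the time, the measured TCP pose, the force and the opening at its end, in the units of the state.
- read_state(): the state, without advancing time (a new reading comes with each control period).
- read_camera(name): name is "scene" or "top"; returns (picture, depth): 400x640x3 uint8, red, green, blue; 400x640 float32, m along the optical axis (not along the pixel's ray), 0 where there is no reading.
- camera_info(name): a dict with "intrinsics" (3x3 intrinsics, pixels), "k1" (the pictures are not rectified: a ray, as slopes to the right and down, at radius r is drawn at 1 + k1 r^2 times it, then the intrinsics apply), "eye" and "orientation" of the camera in the world. Camera axes: x right, y up, looking along -z (the intrinsics and any distortion apply to the point x, -y, -z); pixel columns grow to the right and rows downward; lengths in m; the calibration is good to about 2 mm. A picture is of the moment at which its call begins. camera_info takes no time and is no camera call.
- close_job(): hands the job in, once; it reports no verdict.
The state is a dict: "time_s": time; "joint_pos": joint angles; "joint_velocities": joint speeds; "effort": joint torques, N m; "tool_pos": TCP position; "tool_rot": TCP orientation; "wrist_force": force on the tool from outside, world axes, zero at the start; "torque": the same for the moment, N m; "finger_gap": finger opening in m.
Only numpy, scipy, OpenCV 4.12 (cv2) and the standard library are available. Lean on these libraries where they do the work, as an engineer would, in place of code of your own. Each camera call takes 0.05 s, during which the arm holds its last target.

## Working session

There is one attempt and no reset: what is moved stays moved. The work goes in short steps, Python scripts to look and compute and a tool call to move; the robot and the scene stay as the last step left them, time stands still between calls to the robot, and variables do not carry over. Pictures are saved under pics/ and viewed, and the job is handed in when it is done.

Besides the shell and the picture viewer there is one more tool, called after ">>>" as name(argument=value, ...), one argument or row to a line, values as JSON. move_arm: Moves the arm, as the interface text tells. Its arguments: {"type":"object","properties":{"deltas":{"type":"array","items":{"type":"number"}},"grip_force":{"type":"number"}},"required":["deltas"]}

```bash
mkdir -p pics; ls; python3 - <<'E'
from rig import *
import cv2,numpy as np
s=read_state();print({k:np.round(v,3) for k,v in s.items()}, r.grip_point_offset)
for n in("scene","top"):
    i=camera_info(n);print(n,i)
    p,d=read_camera(n);cv2.imwrite(f"pics/{n}0.png",p[:,:,::-1]);np.save(f"{n}0_d.npy",d)
E
```

```text
pics
{'time_s': np.float64(0.0), 'joint_pos': array([1.075, 0.049, 0.098, 1.622, 0.   , 1.443]), 'joint_velocities': array([-0.001,  0.002,  0.001,  0.   , -0.   , -0.001]), 'effort': array([-2.0000e-03, -3.3878e+01,  3.2002e+01,  2.0000e-02, -0.0000e+00,
        0.0000e+00]), 'tool_pos': array([0.188, 0.489, 0.195]), 'tool_rot': array([ 0.183,  0.983, -0.001, -0.   ]), 'wrist_force': array([-0.332, -0.304,  0.43 ]), 'torque': array([-0.02 , -0.024,  0.053]), 'finger_gap': np.float64(0.085)} 0.0187
scene {'intrinsics': array([[408.21355845,   0.        , 325.97454767],
       [  0.        , 408.21355845, 195.04964685],
       [  0.        ,   0.        ,   1.        ]]), 'k1': 0.008730195171176272, 'eye': array([ 1.20182833, -0.08045922,  0.66193205]), 'orientation': array([0.34307037, 0.27907984, 0.58105774, 0.68321963])}
top {'intrinsics': array([[466.32481159,   0.        , 315.88224588],
       [  0.        , 466.32481159, 196.36678916],
       [  0.        ,   0.        ,   1.        ]]), 'k1': -0.06928863331400685, 'eye': array([0.42022904, 0.02574527, 1.17873098]), 'orientation': array([-0.04105016,  0.03232875,  0.71135795, -0.70088488])}
```

View pics/scene0.png

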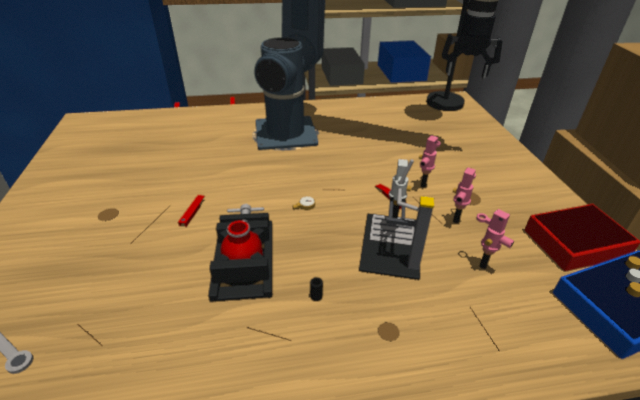

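View pics/top0.png

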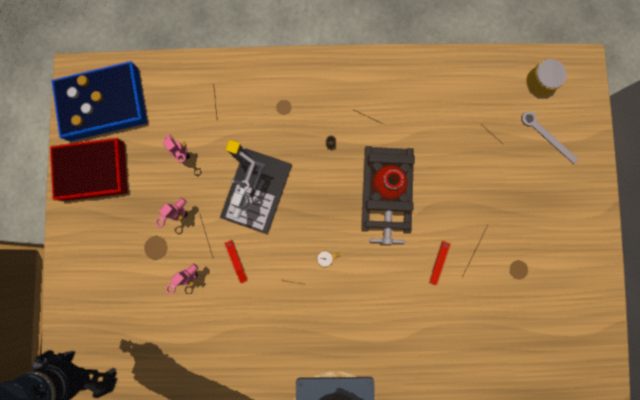

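The chrome and grey valve hangs on the stand: scene about (400,185), top about (240,193). The three pink valve shapes at scene (428,160), (464,195) and (495,240) are the wrong colour, so the chrome one fits the description. I'll confirm with an enlarged crop.

```bash
cat > h.py <<'E'
import numpy as np,cv2
from rig import *
from scipy.spatial.transform import Rotation as R
def proj(n,P):
    i=camera_info(n);P=np.atleast_2d(P);c=(P-i["eye"])@R.from_quat(i["orientation"]).as_matrix()
    s=np.c_[c[:,0],-c[:,1]]/(-c[:,2:3]);r2=(s**2).sum(1,keepdims=True);s=s*(1+i["k1"]*r2)
    K=i["intrinsics"];return s*[K[0,0],K[1,1]]+K[:2,2]
def ray(n,uv):
    i=camera_info(n);K=i["intrinsics"];d=(np.atleast_2d(uv)-K[:2,2])/[K[0,0],K[1,1]];s=d.copy()
    for _ in range(20): s=d/(1+i["k1"]*(s**2).sum(1,keepdims=True))
    v=np.c_[s[:,0],-s[:,1],-np.ones(len(s))]@R.from_quat(i["orientation"]).as_matrix().T
    return i["eye"],v
def onz(n,uv,z):
    e,v=ray(n,uv);return e+v*((z-e[2])/v[:,2:3])
def atd(n,uv,d): e,v=ray(n,uv);return e+v*np.atleast_1d(d)[:,None]
def tri(uvs,uvt):
    e1,a=ray("scene",uvs);e2,b=ray("top",uvt);a=a[0];b=b[0]
    t=np.linalg.lstsq(np.c_[a,-b],e2-e1,rcond=None)[0];p=e1+t[0]*a;q=e2+t[1]*b
    return (p+q)/2,np.linalg.norm(p-q)
E
python3 - <<'E'
import cv2
a=cv2.imread("pics/scene0.png")[140:285,345:445];b=cv2.imread("pics/top0.png")[130:240,210:300]
cv2.imwrite("pics/c1.png",cv2.resize(a,(400,580),interpolation=cv2.INTER_CUBIC))
cv2.imwrite("pics/c2.png",cv2.resize(b,(630,770)[:2] if 0 else (490,598),interpolation=cv2.INTER_CUBIC))
E
```

```text
(no output)
```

View pics/c1.png

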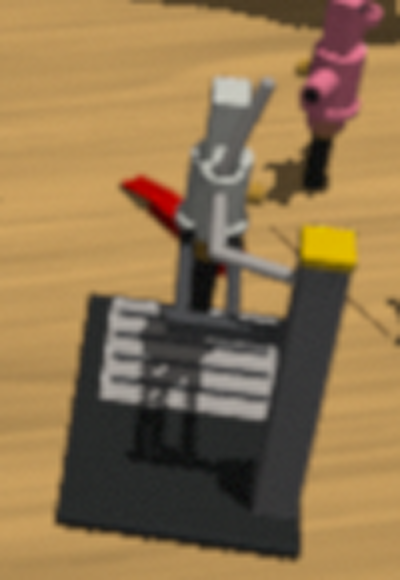

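View pics/c2.png

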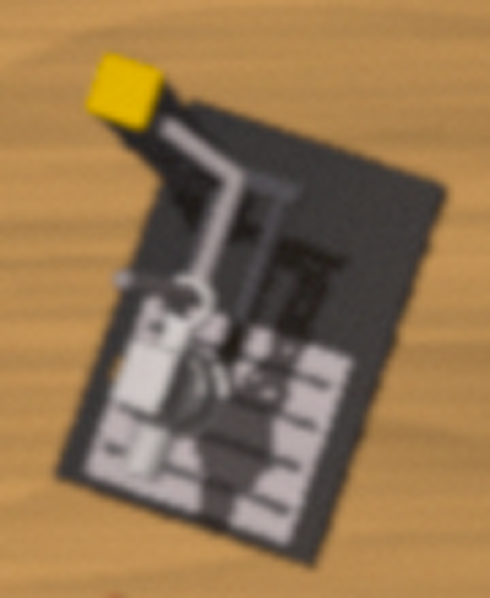

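The crops confirm it: chrome body, brass port on the left (+y) and the white ring round the upright. The upright's tip shows at top ~(232,181) and scene ~(412,160), so it leans left. I'll measure it.

```bash
python3 - <<'E'
from h import *
st=lambda x,y:(345+x/4-.5,140+y/4-.5)
tt=lambda x,y:(210+x/5.444-.5,130+y/5.436-.5)
print("tip",tri(st(267,82),tt(122,280)))
print("blocktop",tri(st(231,92),tt(143,375)))
print("yellow top",tri(st(328,246),tt(125,90)))
print("foot corners top", [np.round(onz("top",tt(*c),0.01)[0],3) for c in [(62,475),(312,565),(447,187),(195,103)]])
print("ring", onz("top",tt(188,298),.171)[0] , "depth")
d=np.load("top0_d.npy");ds=np.load("scene0_d.npy")
p=cv2.imread("pics/top0.png");
# neck: red ring
hsv=cv2.cvtColor(p,cv2.COLOR_BGR2HSV)
def P(n,d,u,v): return np.round(atd(n,[(u,v)],d[v,u])[0],3)
for u,v in [(236,198),(238,194),(234,202),(232,147),(232,181),(244,184),(245,180),(237,212)]: print((u,v),P("top",d,u,v))
# side-wall edges of block in depth: all points z 0.22-0.27 near valve
vv,uu=np.mgrid[170:230,222:270];m=np.isfinite(d[170:230,222:270])
X=atd("top",np.c_[uu.ravel(),vv.ravel()],d[vv.ravel(),uu.ravel()])
k=(X[:,2]>.185)
for a,b in zip(np.c_[uu.ravel(),vv.ravel()][k],X[k]): print(a,np.round(b,3),end=";")
E
```

```text
tip (array([0.55437813, 0.21044324, 0.22527796]), np.float64(7.595396402853122e-05))
blocktop (array([0.52054218, 0.20696174, 0.1980134 ]), np.float64(0.0006026910686468583))
yellow top (array([0.63699432, 0.21778654, 0.18499401]), np.float64(0.0006149967393832311))
foot corners top [array([0.494, 0.28 , 0.01 ]), array([0.451, 0.164, 0.01 ]), array([0.626, 0.1  , 0.01 ]), array([0.668, 0.218, 0.01 ])]
ring [0.55424822 0.1941925  0.171     ] depth
(236, 198) [0.521 0.206 0.201]
(238, 194) [0.53  0.203 0.198]
(234, 202) [0.513 0.21  0.201]
(232, 147) [0.635 0.218 0.186]
(232, 181) [0.554 0.21  0.229]
(244, 184) [0.553 0.192 0.184]
(245, 180) [0.571 0.2   0.123]
(237, 212) [0.495 0.213 0.15 ]
[232 170] [0.42  0.026 1.179];[232 180] [0.556 0.21  0.228];[233 180] [0.556 0.208 0.227];[234 180] [0.556 0.206 0.226];[235 180] [0.557 0.204 0.223];[236 180] [0.558 0.204 0.216];[256 180] [0.42  0.026 1.179];[231 181] [0.554 0.212 0.228];[232 181] [0.554 0.21  0.229];[233 181] [0.554 0.208 0.228];[234 181] [0.555 0.206 0.224];[235 181] [0.555 0.205 0.222];[236 181] [0.555 0.203 0.218];[237 181] [
[... 4389 characters left out ...]
04 0.2  ];[238 203] [0.511 0.202 0.201];[239 203] [0.511 0.2   0.198];[240 203] [0.511 0.198 0.2  ];[241 203] [0.512 0.198 0.19 ];[233 204] [0.509 0.213 0.198];[234 204] [0.509 0.211 0.198];[235 204] [0.509 0.208 0.201];[236 204] [0.509 0.207 0.196];[237 204] [0.509 0.205 0.196];[238 204] [0.509 0.202 0.199];[239 204] [0.509 0.2   0.198];[240 204] [0.509 0.199 0.195];[241 204] [0.51  0.198 0.188];[236 205] [0.507 0.207 0.195];[237 205] [0.507 0.205 0.194];[238 205] [0.507 0.202 0.199];[239 205] [0.507 0.2   0.198];[240 205] [0.507 0.2   0.189];[239 206] [0.505 0.201 0.193];[240 206] [0.505 0.2   0.186];[251 208] [0.42  0.026 1.179];[222 214] [0.42  0.026 1.179];[265 217] [0.42  0.026 1.179];
```

```bash
python3 - <<'E'
import cv2
b=cv2.imread("pics/top0.png")[140:250,350:430];cv2.imwrite("pics/c3.png",cv2.resize(b,None,fx=5,fy=5,interpolation=cv2.INTER_CUBIC))
b=cv2.imread("pics/scene0.png")[200:305,200:285];cv2.imwrite("pics/c4.png",cv2.resize(b,None,fx=5,fy=5,interpolation=cv2.INTER_CUBIC))
E
```

```text
(no output)
```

View pics/c3.png

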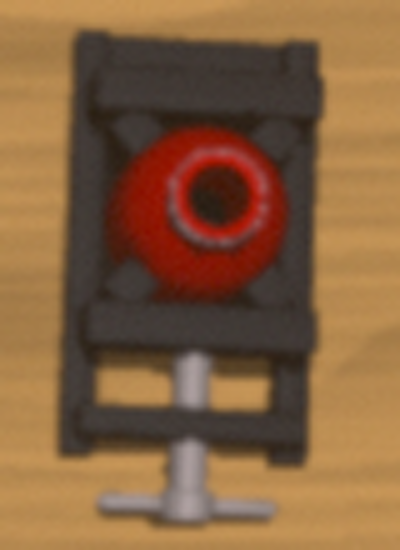

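View pics/c4.png

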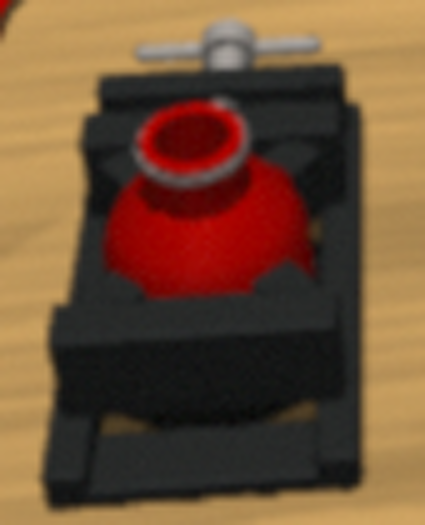

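The upright leans towards about world +y, which in the stand frame is left and about 20° to the front. Next I'll refine the block's rectangle, the neck and the move deltas.

```bash
python3 - <<'E'
from h import *
d=np.load("top0_d.npy");ds=np.load("scene0_d.npy")
def pts(n,d,u0,u1,v0,v1,z0,z1):
    vv,uu=np.mgrid[v0:v1,u0:u1];uv=np.c_[uu.ravel(),vv.ravel()];X=atd(n,uv,d[uv[:,1],uv[:,0]])
    k=(X[:,2]>z0)&(X[:,2]<z1);return uv[k],X[k]
uv,X=pts("top",d,228,246,190,208,.1945,.204)
Q=onz("top",uv,.199)[:,:2];print("rect mm",cv2.minAreaRect((Q*1000).astype(np.float32)),Q.mean(0),X[:,2].mean())
uv,X=pts("top",d,375,415,160,200,.105,.116)
Q=onz("top",uv,.110)[:,:2];print("neck top",cv2.minEnclosingCircle((Q*1000).astype(np.float32)),cv2.fitEllipse(cv2.convexHull((Q*1000).astype(np.float32))),np.median(X[:,2]))
uv,X=pts("scene",ds,220,260,205,250,.104,.117)
Q=onz("scene",uv,.110)[:,:2];print("neck scene",cv2.fitEllipse(cv2.convexHull((Q*1000).astype(np.float32))),np.median(X[:,2]))
print("tri",tri((237.4,227.9),(392.9,178.7)))
# block top in scene
uv,X=pts("scene",ds,390,420,155,185,.194,.205);Q=onz("scene",uv,.199)[:,:2]
print("blk scene",cv2.minAreaRect((Q*1000).astype(np.float32)),np.median(X[:,2]))
s=read_state();print(s["tool_pos"],R.from_quat(s["tool_rot"]).as_matrix().round(4))
for n,dd,b in(("top",d,(150,215,130,300)),):
    uv,X=pts(n,dd,*b,.05,.4);print("pink zmax",np.percentile(X[:,2],99),X.min(0),X.max(0))
E
```

```text
rect mm ((519.5751342773438, 204.91534423828125), (20.59505844116211, 25.676334381103516), 69.43276977539062) [0.51971053 0.20500915] 0.19873037168816726
neck top ((569.3475341796875, -140.80252075195312), 22.2497501373291) ((569.58837890625, -140.83856201171875), (42.63509750366211, 43.829986572265625), 62.17933654785156) 0.108584008057937
neck scene ((577.5917358398438, -142.44004821777344), (42.65642166137695, 48.81298065185547), 87.63557434082031) 0.10878615970374844
tri (array([ 0.57056143, -0.1422571 ,  0.10593733]), np.float64(0.0020828470064231733))
blk scene ((540.8013916015625, 200.91397094726562), (23.23683738708496, 60.20188522338867), 76.87875366210938) 0.1992322977897904
[0.18848072 0.4893384  0.19504233] [[-9.331e-01  3.595e-01 -1.000e-03]
 [ 3.595e-01  9.331e-01 -1.800e-03]
 [ 2.000e-04 -2.100e-03 -1.000e+00]]
pink zmax 0.15355166947258134 [0.31539119 0.31619057 0.0647689 ] [0.68914872 0.40917283 0.15608099]
```

>>> move_arm(
  deltas=[0.085, 0, 0, -0.045, 0, 0.085, 0, 0, -0.045, 0, 0.085, -0.02, -0.008, -0.03, 0, 0.085, -0.044, -0.016, 0, 0, 0.085, -0.044, -0.016, 0, 0, 0.085, -0.044, -0.016, 0, 0, 0.085, -0.044, -0.016, 0, 0, 0.085, -0.044, -0.016, 0, 0],
  grip_force=20,
)

```text
time_s: 0.9
tool_pos: [0.3802, 0.3144, 0.3066]
tool_rot: [0.176, 0.984, -0.014, -0.005]
wrist_force: [0.3, -0.3, -0.2]
finger_gap: 0.0851
```

```bash
cat >> h.py <<'E'
def to(x,y,z,yaw_y=None):
    s=read_state();M=R.from_quat(s["tool_rot"]).as_matrix()
    print("t",round(float(s["time_s"]),2),"pos",np.round(s["tool_pos"],4),"yawY",round(float(np.degrees(np.arctan2(M[1,1],M[0,1]))),2),"tilt",np.round(M[:2,2],4),"gap",round(float(s["finger_gap"]),4),"F",np.round(s["wrist_force"],2),"T",np.round(s["torque"],3))
    print("delta tool",np.round(M.T@(np.array([x,y,z])-s["tool_pos"]),4))
E
python3 -c "
from h import *
to(.5197,.205,.3)"
```

```text
t 0.9 pos [0.3802 0.3144 0.3066] yawY 69.72 tilt [-0.0148 -0.0253] gap 0.0851 F [ 0.34 -0.31 -0.21] T [ 0.102 -0.029 -0.044]
delta tool [-0.1688 -0.0541  0.0073]
```

>>> move_arm(
  deltas=[0.085, -0.043, -0.014, 0, 0, 0.085, -0.043, -0.014, 0, 0, 0.085, -0.043, -0.014, 0, 0, 0.085, -0.03, -0.01, 0, 0, 0.085, -0.01, -0.004, 0, 0, 0.085, 0, 0, 0, 0, 0.085, 0, 0, 0, 0, 0.085, 0, 0, 0, 0],
)

```text
time_s: 1.7
tool_pos: [0.5253, 0.1939, 0.3016]
tool_rot: [0.18, 0.984, -0.016, -0.01]
wrist_force: [0.9, -0.5, 0.1]
finger_gap: 0.0851
```

```bash
python3 -c "
from h import *
to(.5197,.205,.27)"
```

```text
t 1.7 pos [0.5253 0.1939 0.3016] yawY 69.3 tilt [-0.0243 -0.0271] gap 0.0851 F [ 0.86 -0.48  0.05] T [ 0.009 -0.009  0.01 ]
delta tool [0.0087 0.0095 0.0314]
```

>>> move_arm(
  deltas=[0.085, 0.006, 0.006, 0.01, 0, 0.085, 0.003, 0.004, 0.01, 0, 0.085, 0, 0, 0.01, 0, 0.085, 0, 0, 0.01, 0, 0.085, 0, 0, 0.01, 0, 0.085, 0, 0, 0.01, 0, 0.085, 0, 0, 0, 0, 0.085, 0, 0, 0, 0],
)

```text
time_s: 2.5
tool_pos: [0.5114, 0.2142, 0.2413]
tool_rot: [0.172, 0.985, -0.014, -0.008]
wrist_force: [0.0, 0.0, 0.5]
finger_gap: 0.0848
```

```bash
python3 -c "
from h import *
to(.5192,.2045,.165)"
```

```text
t 2.5 pos [0.5114 0.2142 0.2413] yawY 70.21 tilt [-0.0212 -0.0249] gap 0.0848 F [0.03 0.01 0.47] T [ 0.004 -0.043  0.   ]
delta tool [-0.0115 -0.0041  0.0763]
```

>>> move_arm(
  deltas=[0.085, 0, 0, 0.004, 0, 0.085, 0, 0, 0.004, 0, 0.085, 0, 0, 0.004, 0, 0.085, 0, 0, 0, 0, 0.085, 0, 0, 0, 0, 0.085, 0, 0, 0, 0, 0.085, 0, 0, 0, 0, 0.085, 0, 0, 0, 0],
)

```text
time_s: 3.3
tool_pos: [0.5117, 0.2147, 0.2304]
tool_rot: [0.171, 0.985, -0.013, -0.007]
wrist_force: [-0.1, 0.1, 0.6]
finger_gap: 0.0853
```

```bash
python3 -c "
from h import *
to(.5192,.2045,.165);print(read_state()['joint_velocities'])"
```

```text
t 3.3 pos [0.5117 0.2147 0.2304] yawY 70.26 tilt [-0.0177 -0.0239] gap 0.0853 F [-0.1   0.13  0.57] T [ 0.056 -0.018  0.018]
delta tool [-0.0111 -0.0052  0.0655]
[-4.47308331e-05  1.07065981e-03  1.74651860e-03 -2.25125891e-03
  4.50431525e-05  1.24833915e-03]
```

>>> move_arm(
  deltas=[0.085, -0.004, -0.002, 0.005, 0.8, 0.085, -0.004, -0.002, 0.005, 0, 0.085, -0.003, -0.001, 0.005, 0, 0.085, 0, 0, 0.005, 0, 0.085, 0, 0, 0.005, 0, 0.085, 0, 0, 0, 0, 0.085, 0, 0, 0, 0, 0.085, 0, 0, 0, 0],
)

```text
time_s: 4.1
tool_pos: [0.5202, 0.2043, 0.2022]
tool_rot: [0.179, 0.984, -0.014, -0.007]
wrist_force: [0.2, -0.1, -0.7]
finger_gap: 0.0853
```

```bash
python3 -c "
from h import *
to(.5194,.2046,.165)
for n in ('scene','top'):
    p,d=read_camera(n);cv2.imwrite(f'pics/{n}1.png',p[:,:,::-1])
a=cv2.imread('pics/scene1.png')[100:250,330:480];cv2.imwrite('pics/c5.png',cv2.resize(a,None,fx=4,fy=4,interpolation=cv2.INTER_CUBIC))
"
```

```text
t 4.1 pos [0.5202 0.2043 0.2022] yawY 69.35 tilt [-0.0195 -0.0244] gap 0.0853 F [ 0.24 -0.06 -0.69] T [ 0.034 -0.005 -0.051]
delta tool [0.0005 0.0011 0.0372]
```

View pics/c5.png

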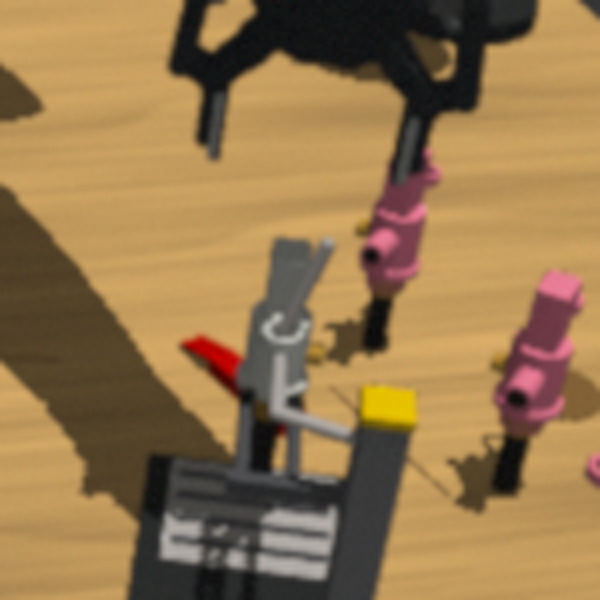

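```bash
python3 -c "
from h import *
t=np.array([.5202,.2043,.2022]);y=np.array([.353,.936,0])
print(proj('scene',[t+[0,0,.013],t+y*.045+[0,0,.013],t-y*.045+[0,0,.013],[.5197,.205,.199],[.5544,.210,.228]]))
to(.5194,.2046,.165)
a=cv2.imread('pics/top1.png')[120:260,180:320];cv2.imwrite('pics/c6.png',cv2.resize(a,None,fx=4,fy=4,interpolation=cv2.INTER_CUBIC))
"
```

```text
[[402.2031604  155.50293836]
 [424.31772736 158.0266515 ]
 [380.42733462 153.01544305]
 [401.43280271 161.94455621]
 [411.21935002 158.86653667]]
t 4.2 pos [0.5204 0.2044 0.2025] yawY 69.35 tilt [-0.0189 -0.0242] gap 0.0849 F [ 0.06 -0.16  0.74] T [0.077 0.066 0.037]
delta tool [0.0007 0.001  0.0375]
```

View pics/c6.png

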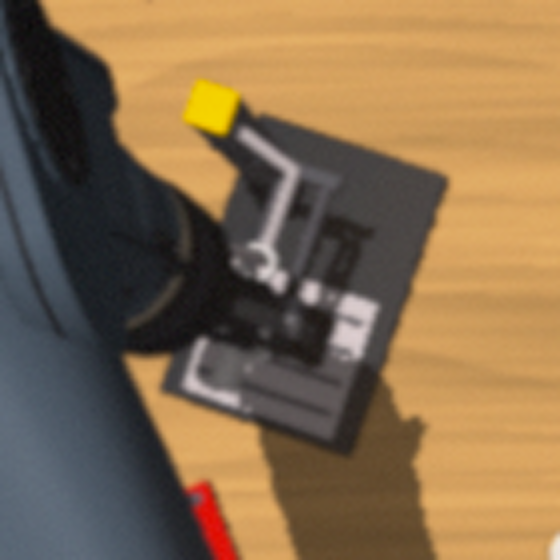

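```bash
python3 -c "
from h import *
p,d=read_camera('scene');np.save('s2.npy',d)
to(.5194,.2046,.165)
print(proj('top',[[.504,.162,.215],[.536,.246,.215]]))
for u0,v0 in ((383,138),(384,134),(384,130),(430,144),(431,140),(432,134)):
  for u in (u0-1,u0,u0+1): print((u,v0),np.round(atd('scene',[(u,v0)],d[v0,u])[0],3),end=' ')
  print()
"
```

```text
t 4.25 pos [0.5205 0.2044 0.2025] yawY 69.35 tilt [-0.0188 -0.0243] gap 0.0849 F [0.59 0.16 0.73] T [-0.028  0.006  0.031]
delta tool [0.0007 0.001  0.0375]
[[255.8749989  205.29740425]
 [215.92458944 190.6562033 ]]
(382, 138) [0.52  0.156 0.26 ] (383, 138) [0.518 0.159 0.259] (384, 138) [0.517 0.162 0.258] 
(383, 134) [0.517 0.158 0.267] (384, 134) [0.519 0.16  0.268] (385, 134) [ 0.051  0.328 -0.002] 
(383, 130) [0.518 0.157 0.277] (384, 130) [0.516 0.16  0.275] (385, 130) [0.519 0.161 0.277] 
(429, 144) [0.548 0.245 0.255] (430, 144) [0.549 0.246 0.256] (431, 144) [0.551 0.248 0.257] 
(430, 140) [0.55  0.244 0.266] (431, 140) [0.549 0.247 0.265] (432, 140) [0.549 0.249 0.265] 
(431, 134) [0.546 0.246 0.277] (432, 134) [0.548 0.247 0.278] (433, 134) [0.549 0.248 0.278]
```

```bash
python3 -c "
from h import *
d=np.load('s2.npy')
for u in (381,382,383,384,428,429,430,431):
  print(u,[(v,round(float(atd('scene',[(u,v)],d[v,u])[0][2]),3)) for v in range(134,160,2)])
"
```

```text
381 [(134, 0.265), (136, 0.259), (138, 0.258), (140, -0.0), (142, -0.0), (144, 0.0), (146, 0.001), (148, -0.003), (150, 0.001), (152, 0.0), (154, -0.003), (156, 0.0), (158, -0.002)]
382 [(134, 0.267), (136, 0.262), (138, 0.26), (140, -0.0), (142, 0.001), (144, -0.002), (146, -0.001), (148, -0.001), (150, -0.004), (152, -0.003), (154, -0.001), (156, -0.0), (158, -0.002)]
383 [(134, 0.267), (136, 0.263), (138, 0.259), (140, 0.253), (142, -0.0), (144, -0.0), (146, -0.001), (148, -0.003), (150, -0.001), (152, -0.0), (154, 0.0), (156, -0.001), (158, -0.002)]
384 [(134, 0.268), (136, 0.263), (138, 0.258), (140, -0.003), (142, 0.001), (144, -0.001), (146, -0.002), (148, 0.0), (150, -0.0), (152, 0.001), (154, -0.004), (156, -0.002), (158, -0.001)]
428 [(134, -0.002), (136, -0.001), (138, -0.002), (140, 0.255), (142, 0.254), (144, 0.254), (146, 0.249), (148, 0.128), (150, 0.121), (152, 0.115), (154, 0.111), (156, 0.107), (158, 0.101)]
429 [(134, -0.001), (136, 0.263), (138, 0.262), (140, 0.263), (142, 0.26), (144, 0.255), (146, 0.251), (148, 0.127), (150, 0.123), (152, 0.117), (154, 0.109), (156, 0.106), (158, 0.1)]
430 [(134, 0.272), (136, 0.273), (138, 0.269), (140, 0.266), (142, 0.261), (144, 0.256), (146, 0.251), (148, 0.128), (150, 0.122), (152, 0.117), (154, 0.111), (156, 0.109), (158, 0.102)]
431 [(134, 0.277), (136, 0.274), (138, 0.269), (140, 0.265), (142, 0.262), (144, 0.257), (146, 0.251), (148, 0.13), (150, 0.123), (152, 0.118), (154, 0.113), (156, 0.106), (158, 0.103)]
```

```bash
python3 -c "
from h import *
d=np.load('scene0_d.npy')
print(proj('scene',[[.1885,.4893,.195],[.1885,.4893,.208]]))
vv,uu=np.mgrid[30:100,430:520];uv=np.c_[uu.ravel(),vv.ravel()];X=atd('scene',uv,d[vv.ravel(),uu.ravel()])
k=(np.hypot(X[:,0]-.19,X[:,1]-.49)<.09)&(X[:,2]>.03);
o=np.argsort(X[k][:,2])[:25]
for a,b in zip(uv[k][o],X[k][o]):print(a,b.round(3))
a=cv2.imread('pics/scene0.png')[0:120,420:540];cv2.imwrite('pics/c7.png',cv2.resize(a,None,fx=4,fy=4,interpolation=cv2.INTER_CUBIC))
"
```

```text
[[461.00790027  92.19010251]
 [462.02666092  87.80672879]]
[483  77] [0.212 0.53  0.247]
[482  77] [0.213 0.527 0.247]
[484  77] [0.214 0.532 0.247]
[449  74] [0.183 0.445 0.248]
[482  76] [0.209 0.529 0.248]
[448  74] [0.183 0.441 0.248]
[450  74] [0.185 0.446 0.248]
[482  75] [0.204 0.531 0.249]
[483  76] [0.212 0.529 0.249]
[446  72] [0.172 0.44  0.249]
[482  74] [0.201 0.532 0.25 ]
[449  73] [0.183 0.444 0.251]
[484  76] [0.216 0.53  0.251]
[450  73] [0.184 0.446 0.251]
[448  73] [0.184 0.44  0.251]
[485  76] [0.218 0.532 0.251]
[447  72] [0.179 0.439 0.252]
[486  75] [0.214 0.536 0.252]
[448  72] [0.18  0.442 0.253]
[482  73] [0.2   0.532 0.253]
[487  75] [0.216 0.538 0.253]
[450  72] [0.182 0.447 0.253]
[449  72] [0.181 0.444 0.253]
[483  75] [0.214 0.527 0.253]
[446  71] [0.175 0.438 0.254]
```

View pics/c7.png

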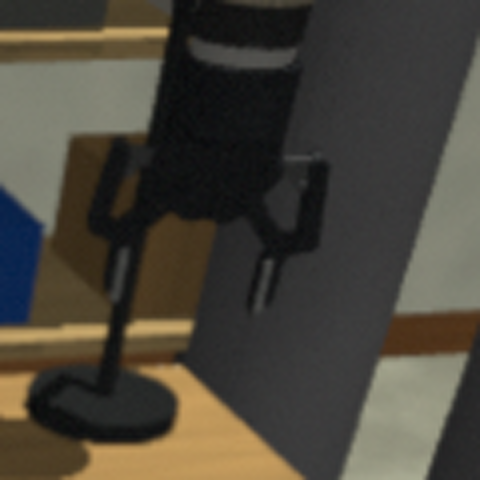

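The tips read about 50 mm above the reported TCP, not the 13 mm stated. I'll shut the fingers here, above the block, and measure again.

>>> move_arm(
  deltas=[0.02, 0, 0, -0.005, 0, 0.02, 0, 0, -0.005, 0, 0.02, 0, 0, 0, 0, 0.02, 0, 0, 0, 0, 0.02, 0, 0, 0, 0, 0.02, 0, 0, 0, 0, 0.02, 0, 0, 0, 0, 0.02, 0, 0, 0, 0],
)

```text
time_s: 5.05
tool_pos: [0.5212, 0.2049, 0.2146]
tool_rot: [0.179, 0.984, -0.013, -0.006]
wrist_force: [-0.2, -0.2, -0.3]
finger_gap: 0.0202
```

```bash
python3 -c "
from h import *
to(.5194,.2046,.165)
p,d=read_camera('scene');np.save('s2.npy',d);cv2.imwrite('pics/s3.png',p[100:250,330:480,::-1].repeat(4,0).repeat(4,1))
vv,uu=np.mgrid[100:170,370:450];uv=np.c_[uu.ravel(),vv.ravel()];X=atd('scene',uv,d[vv.ravel(),uu.ravel()])
k=(np.hypot(X[:,0]-.53,X[:,1]-.205)<.07)&(X[:,2]>.208)
k&=~((abs(X[:,0]-.554)<.01)&(X[:,2]<.231))
o=np.argsort(X[k][:,2])[:25]
for a,b in zip(uv[k][o],X[k][o]):print(a,b.round(3))
"
```

```text
t 5.05 pos [0.5212 0.2049 0.2146] yawY 69.37 tilt [-0.0167 -0.0236] gap 0.0202 F [-0.22 -0.24 -0.26] T [ 0.022 -0.016 -0.017]
delta tool [0.0012 0.0004 0.0496]
[412 144] [0.538 0.214 0.252]
[399 142] [0.527 0.19  0.252]
[398 142] [0.526 0.188 0.252]
[413 144] [0.538 0.216 0.252]
[414 144] [0.539 0.218 0.252]
[400 142] [0.529 0.191 0.254]
[401 142] [0.531 0.193 0.254]
[415 143] [0.539 0.219 0.254]
[413 143] [0.538 0.215 0.255]
[412 143] [0.538 0.213 0.255]
[412 138] [0.52  0.219 0.255]
[412 139] [0.524 0.218 0.255]
[414 143] [0.54  0.216 0.255]
[401 141] [0.529 0.193 0.256]
[413 142] [0.537 0.216 0.256]
[400 141] [0.529 0.191 0.256]
[417 142] [0.538 0.223 0.256]
[415 142] [0.538 0.219 0.256]
[399 141] [0.53  0.189 0.256]
[396 139] [0.522 0.185 0.257]
[399 140] [0.527 0.19  0.257]
[412 140] [0.531 0.215 0.257]
[414 142] [0.54  0.216 0.257]
[400 140] [0.529 0.191 0.258]
[412 141] [0.536 0.213 0.258]
```

View pics/s3.png

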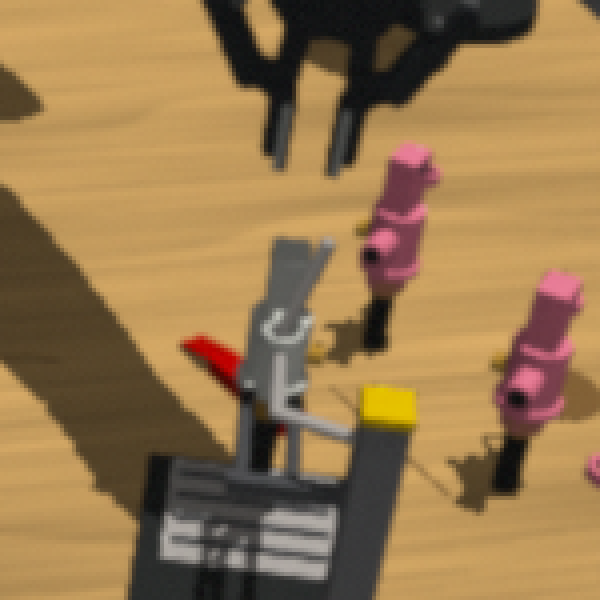

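The tips really sit about 36 mm above the reported TCP z, with xy agreeing. I'll trust the images for height, descend with the jaws at 50 mm, and watch the force.

>>> move_arm(
  deltas=[0.05, 0, 0, 0.0, 0, 0.05, 0, 0, 0.005, 0, 0.05, 0.001, 0, 0.01, 0, 0.05, 0, 0, 0.01, 0, 0.05, 0, 0, 0.01, 0, 0.05, 0, 0, 0.01, 0, 0.05, 0, 0, 0, 0, 0.05, 0, 0, 0, 0],
)

```text
time_s: 5.9
tool_pos: [0.5178, 0.2037, 0.1631]
tool_rot: [0.179, 0.984, -0.014, -0.008]
wrist_force: [0.2, -0.0, 0.5]
finger_gap: 0.0499
```

```bash
python3 -c "
from h import *
to(.5188,.2037,.129)"
```

```text
t 5.9 pos [0.5178 0.2037 0.1631] yawY 69.37 tilt [-0.0209 -0.0248] gap 0.0499 F [ 0.19 -0.01  0.54] T [ 0.046 -0.013 -0.006]
delta tool [-0.0013  0.0014  0.0341]
```

>>> move_arm(
  deltas=[0.05, 0, 0, 0.005, 0, 0.05, -0.001, 0.001, 0.005, 0, 0.05, 0, 0, 0.005, 0, 0.05, 0, 0, 0.005, 0, 0.05, 0, 0, 0.004, 0, 0.05, 0, 0, 0, 0, 0.05, 0, 0, 0, 0, 0.05, 0, 0, 0, 0],
)

```text
time_s: 6.7
tool_pos: [0.5195, 0.2039, 0.138]
tool_rot: [0.179, 0.984, -0.014, -0.007]
wrist_force: [0.2, -0.1, 0.5]
finger_gap: 0.05
```

```bash
python3 -c "
from h import *
to(.5187,.2035,.129)
p,d=read_camera('scene');np.save('s2.npy',d);cv2.imwrite('pics/s4.png',cv2.resize(p[110:230,350:450,::-1],None,fx=5,fy=5,interpolation=cv2.INTER_CUBIC))
"
```

```text
t 6.7 pos [0.5195 0.2039 0.138 ] yawY 69.37 tilt [-0.0188 -0.0242] gap 0.05 F [ 0.18 -0.08  0.48] T [-0.012 -0.015  0.011]
delta tool [ 0.0005 -0.0004  0.0091]
```

View pics/s4.png

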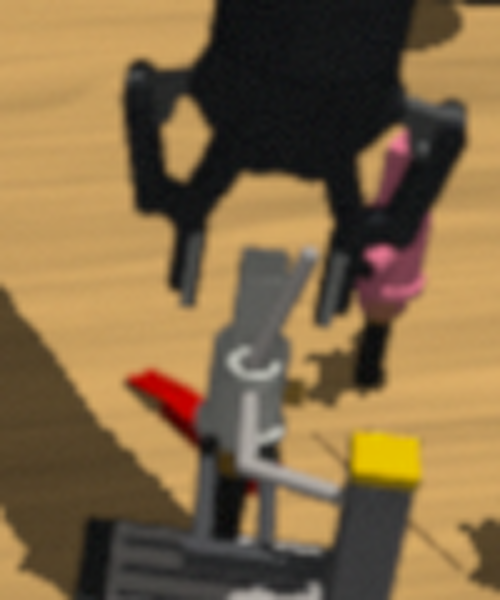

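```bash
python3 -c "
from h import *
d=np.load('s2.npy')
for u,v in ((406,142),(403,140),(387,168),(387,169),(386,167),(414,172),(414,173),(415,171),(411,161)): print((u,v),np.round(atd('scene',[(u,v)],d[v,u])[0],3))
"
```

```text
(406, 142) [0.53  0.204 0.253]
(403, 140) [0.53  0.197 0.258]
(387, 168) [0.522 0.174 0.188]
(387, 169) [0.521 0.175 0.185]
(386, 167) [0.522 0.172 0.191]
(414, 172) [0.54  0.227 0.185]
(414, 173) [0.543 0.227 0.185]
(415, 171) [0.54  0.23  0.187]
(411, 161) [0.558 0.209 0.225]
```

>>> move_arm(
  deltas=[0.05, 0, 0, 0.003, 0, 0.05, 0, 0, 0.003, 0, 0.05, 0, 0, 0.003, 0, 0.04, 0, 0, 0, 0, 0.03, 0, 0, 0, 0, 0.03, 0, 0, 0, 0, 0.03, 0, 0, 0, 0, 0.028, 0, 0, 0, 0],
)

```text
time_s: 7.55
tool_pos: [0.5197, 0.2038, 0.1289]
tool_rot: [0.179, 0.984, -0.013, -0.007]
wrist_force: [0.1, 0.6, 0.3]
finger_gap: 0.0283
```

```bash
python3 -c "
from h import *
to(.5187,.2035,.129)
p,d=read_camera('scene');np.save('s2.npy',d);cv2.imwrite('pics/s5.png',cv2.resize(p[140:220,370:440,::-1],None,fx=7,fy=7,interpolation=cv2.INTER_CUBIC))
"
```

```text
t 7.55 pos [0.5197 0.2038 0.1289] yawY 69.36 tilt [-0.0177 -0.0239] gap 0.0283 F [0.09 0.56 0.31] T [ 0.057 -0.009 -0.007]
delta tool [ 0.0008 -0.0006 -0.0001]
```

View pics/s5.png

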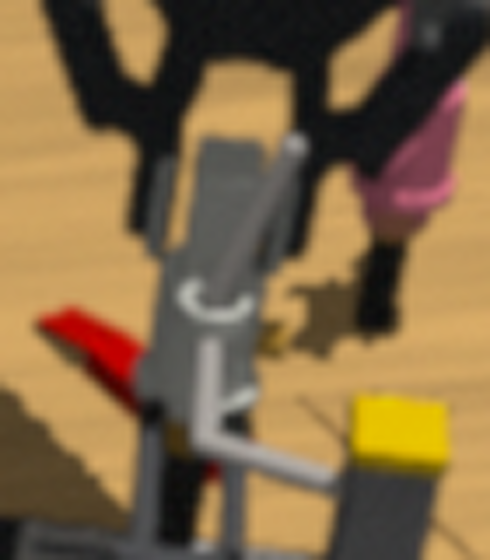

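>>> move_arm(
  deltas=[0.028, 0, 0.001, 0, 0, 0.025, 0, 0, 0, 0, 0.025, 0, 0, 0, 0, 0.024, 0, 0, 0, 0, 0.023, 0, 0, 0, 0, 0.022, 0, 0, 0, 0, 0.022, 0, 0, 0, 0, 0.022, 0, 0, 0, 0],
)

```text
time_s: 8.4
tool_pos: [0.5202, 0.2049, 0.1291]
tool_rot: [0.179, 0.984, -0.013, -0.006]
wrist_force: [0.7, 0.3, -0.2]
finger_gap: 0.0219
```

```bash
python3 -c "
from h import *
to(.5187,.2035,.129)
p,d=read_camera('scene');np.save('s2.npy',d);cv2.imwrite('pics/s6.png',cv2.resize(p[140:220,370:440,::-1],None,fx=7,fy=7,interpolation=cv2.INTER_CUBIC))
"
```

```text
t 8.4 pos [0.5202 0.2049 0.1291] yawY 69.37 tilt [-0.0172 -0.0239] gap 0.0219 F [ 0.67  0.34 -0.17] T [ 0.042 -0.067 -0.063]
delta tool [ 0.001  -0.0018  0.0001]
```

View pics/s6.png

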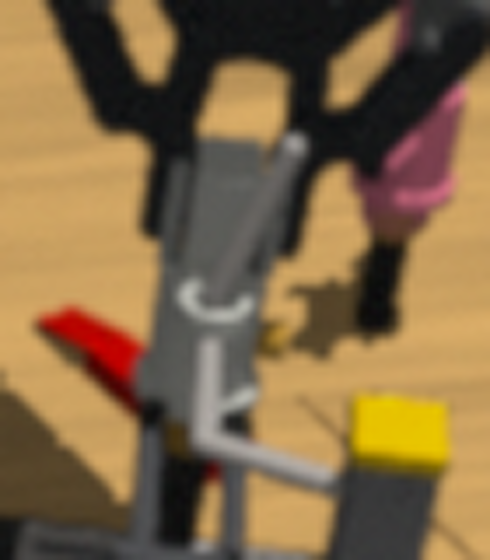

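>>> move_arm(
  deltas=[0.021, 0, 0, 0, 0, 0.02, 0, 0, 0, 0, 0.019, 0, 0, 0, 0, 0.018, 0, 0, 0, 0, 0.015, 0, 0, 0, 0, 0.01, 0, 0, 0, 0, 0.01, 0, 0, 0, 0, 0.01, 0, 0, 0, 0],
  grip_force=35,
)

```text
time_s: 9.25
tool_pos: [0.5206, 0.2056, 0.1292]
tool_rot: [0.179, 0.984, -0.012, -0.006]
wrist_force: [1.2, 0.3, 0.3]
finger_gap: 0.0201
```

```bash
python3 -c "
from h import *
to(.5202,.2049,.129)"
```

```text
t 9.25 pos [0.5206 0.2056 0.1292] yawY 69.35 tilt [-0.0166 -0.0222] gap 0.0201 F [1.21 0.27 0.26] T [ 0.156 -0.063 -0.027]
delta tool [ 0.0001 -0.0007  0.0002]
```

>>> move_arm(
  deltas=[0.01, 0, 0, -0.002, 0, 0.01, 0, 0, -0.002, 0, 0.01, 0, 0, -0.002, 0, 0.01, 0, 0, 0, 0, 0.01, 0, 0, 0, 0, 0.01, 0, 0, 0, 0, 0.01, 0, 0, 0, 0, 0.01, 0, 0, 0, 0],
)

```text
time_s: 10.05
tool_pos: [0.5203, 0.2053, 0.1311]
tool_rot: [0.179, 0.984, -0.013, -0.008]
wrist_force: [2.0, 0.4, -5.6]
finger_gap: 0.0197
```

```bash
python3 -c "
from h import *
to(.5202,.2049,.129)"
```

```text
t 10.05 pos [0.5203 0.2053 0.1311] yawY 69.34 tilt [-0.0208 -0.0234] gap 0.0197 F [ 1.95  0.44 -5.63] T [ 0.296 -0.397  0.033]
delta tool [-0.0001 -0.0003  0.0021]
```

>>> move_arm(
  deltas=[0.01, -0.0005, 0, -0.003, 0, 0.01, -0.0005, 0, -0.003, 0, 0.01, 0, 0, -0.003, 0, 0.01, 0, 0, -0.001, 0, 0.01, 0, 0, 0, 0, 0.01, 0, 0, 0, 0, 0.01, 0, 0, 0, 0, 0.01, 0, 0, 0, 0],
)

```text
time_s: 10.85
tool_pos: [0.5206, 0.205, 0.1425]
tool_rot: [0.179, 0.984, -0.014, -0.009]
wrist_force: [0.7, 0.6, -4.7]
finger_gap: 0.0196
```

```bash
python3 -c "
from h import *
to(.5202,.2049,.129)"
```

```text
t 10.85 pos [0.5206 0.205  0.1425] yawY 69.4 tilt [-0.022  -0.0242] gap 0.0196 F [ 0.7   0.55 -4.7 ] T [ 0.175 -0.311  0.022]
delta tool [0.0001 0.0002 0.0135]
```

>>> move_arm(
  deltas=[0.01, 0, 0.0015, -0.002, 0, 0.01, 0, 0.0015, -0.002, 0, 0.01, 0, 0.0012, -0.002, 0, 0.01, 0, 0, -0.002, 0, 0.01, 0, 0, 0, 0, 0.01, 0, 0, 0, 0, 0.01, 0, 0, 0, 0, 0.01, 0, 0, 0, 0],
)

```text
time_s: 11.65
tool_pos: [0.5211, 0.2088, 0.1513]
tool_rot: [0.179, 0.984, -0.015, -0.01]
wrist_force: [1.1, 0.6, -2.6]
finger_gap: 0.0196
```

```bash
python3 -c "
from h import *
to(.5202,.2049,.129)
p,d=read_camera('scene');cv2.imwrite('pics/s7.png',cv2.resize(p[140:220,370:440,::-1],None,fx=7,fy=7,interpolation=cv2.INTER_CUBIC))
"
```

```text
t 11.65 pos [0.5211 0.2088 0.1513] yawY 69.38 tilt [-0.0242 -0.0257] gap 0.0196 F [ 1.12  0.61 -2.65] T [ 0.042 -0.085  0.005]
delta tool [-0.0009 -0.0033  0.0224]
```

View pics/s7.png

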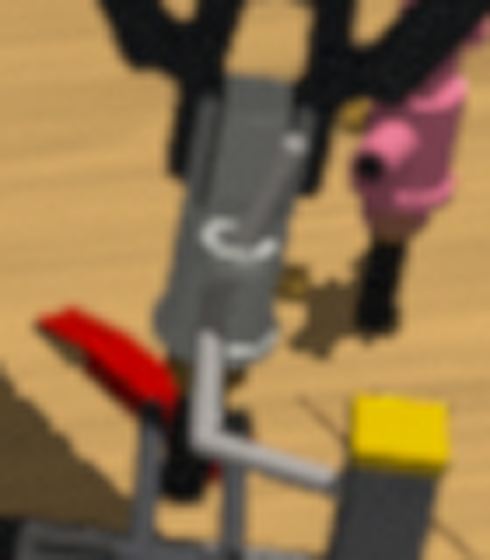

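>>> move_arm(
  deltas=[0.01, 0.0005, 0.0013, -0.003, 0, 0.01, 0.0005, 0.0012, -0.003, 0, 0.01, 0.0005, 0.001, -0.003, 0, 0.01, 0.0005, 0.001, -0.003, 0, 0.01, 0, 0, 0, 0, 0.01, 0, 0, 0, 0, 0.01, 0, 0, 0, 0, 0.01, 0, 0, 0, 0],
)

```text
time_s: 12.5
tool_pos: [0.5212, 0.2146, 0.1645]
tool_rot: [0.179, 0.984, -0.015, -0.009]
wrist_force: [-0.2, -0.0, -3.9]
finger_gap: 0.0198
```

```bash
python3 -c "
from h import *
to(.5202,.2049,.129)
p,d=read_camera('scene');cv2.imwrite('pics/s8.png',cv2.resize(p[140:220,370:440,::-1],None,fx=7,fy=7,interpolation=cv2.INTER_CUBIC))
"
```

```text
t 12.5 pos [0.5212 0.2146 0.1645] yawY 69.39 tilt [-0.0239 -0.0255] gap 0.0198 F [-0.23 -0.   -3.86] T [ 0.015 -0.076 -0.018]
delta tool [-0.003  -0.0083  0.0357]
```

View pics/s8.png

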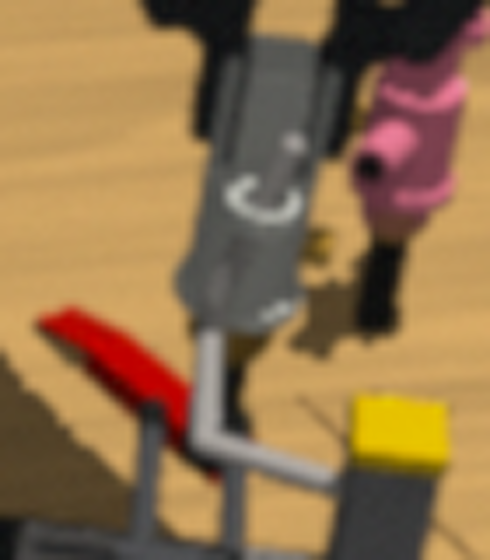

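>>> move_arm(
  deltas=[0.01, 0.0005, 0.0009, -0.003, 0, 0.01, 0.0005, 0.0009, -0.003, 0, 0.01, 0.0005, 0.0009, -0.003, 0, 0.01, 0.0005, 0.0009, -0.003, 0, 0.01, 0, 0, 0, 0, 0.01, 0, 0, 0, 0, 0.01, 0, 0, 0, 0, 0.01, 0, 0, 0, 0],
)

```text
time_s: 13.35
tool_pos: [0.5209, 0.2193, 0.1775]
tool_rot: [0.179, 0.984, -0.015, -0.009]
wrist_force: [-1.0, -0.6, -3.1]
finger_gap: 0.0199
```

```bash
python3 -c "
from h import *
to(.5202,.2049,.129)
p,d=read_camera('scene');cv2.imwrite('pics/s9.png',cv2.resize(p[130:210,370:440,::-1],None,fx=7,fy=7,interpolation=cv2.INTER_CUBIC))
"
```

```text
t 13.35 pos [0.5209 0.2193 0.1775] yawY 69.38 tilt [-0.0238 -0.0257] gap 0.0199 F [-0.98 -0.56 -3.12] T [0.052 0.018 0.014]
delta tool [-0.0051 -0.0121  0.0489]
```

View pics/s9.png

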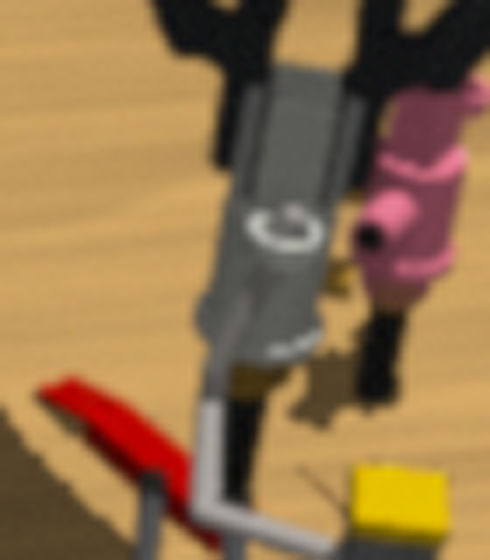

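>>> move_arm(
  deltas=[0.01, 0.0005, 0.0008, -0.003, 0, 0.01, 0.0005, 0.0008, -0.003, 0, 0.01, 0.0005, 0.0008, -0.003, 0, 0.01, 0.0004, 0.0007, -0.003, 0, 0.01, 0, 0, 0, 0, 0.01, 0, 0, 0, 0, 0.01, 0, 0, 0, 0, 0.01, 0, 0, 0, 0],
)

```text
time_s: 14.2
tool_pos: [0.5205, 0.2236, 0.1905]
tool_rot: [0.179, 0.984, -0.015, -0.009]
wrist_force: [-0.3, 0.7, -4.0]
finger_gap: 0.0197
```

```bash
python3 -c "
from h import *
to(.5202,.2049,.129)"
```

```text
t 14.2 pos [0.5205 0.2236 0.1905] yawY 69.38 tilt [-0.0237 -0.0256] gap 0.0197 F [-0.35  0.73 -4.01] T [-0.004 -0.115 -0.046]
delta tool [-0.0071 -0.0156  0.062 ]
```

>>> move_arm(
  deltas=[0.01, 0, 0, -0.003, 0, 0.01, 0, 0, -0.004, 0, 0.01, 0, 0, -0.004, 0, 0.01, 0, 0, -0.004, 0, 0.01, 0, 0, 0, 0, 0.01, 0, 0, 0, 0, 0.01, 0, 0, 0, 0, 0.01, 0, 0, 0, 0],
)

```text
time_s: 15.0
tool_pos: [0.521, 0.224, 0.2071]
tool_rot: [0.179, 0.984, -0.015, -0.009]
wrist_force: [-0.2, 0.1, -3.0]
finger_gap: 0.0193
```

```bash
python3 -c "
from h import *
to(.5202,.2049,.129)
p,d=read_camera('scene');cv2.imwrite('pics/s10.png',cv2.resize(p[100:210,360:450,::-1],None,fx=5,fy=5,interpolation=cv2.INTER_CUBIC))
p,d=read_camera('top');cv2.imwrite('pics/t10.png',cv2.resize(p[130:240,190:300,::-1],None,fx=5,fy=5,interpolation=cv2.INTER_CUBIC))
"
```

```text
t 15.0 pos [0.521  0.224  0.2071] yawY 69.37 tilt [-0.0234 -0.0254] gap 0.0193 F [-0.16  0.1  -2.98] T [ 0.076  0.011 -0.019]
delta tool [-0.007  -0.0156  0.0785]
```

View pics/s10.png

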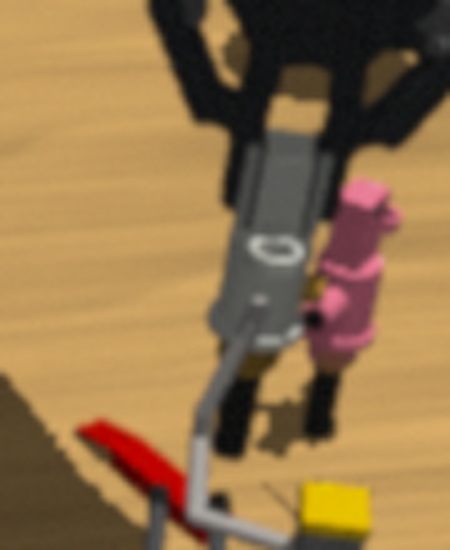

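View pics/t10.png

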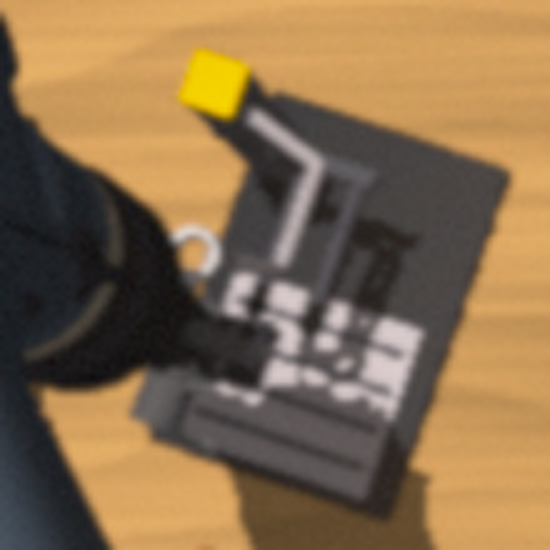

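The eye is clear of the tip: rise about 78 mm, ring fully visible above the tip, forces small. Now I'll draw it away to the stand's -x (tool +x).

>>> move_arm(
  deltas=[0.01, 0.006, 0, -0.004, 0, 0.01, 0.012, 0, -0.004, 0, 0.01, 0.014, 0, -0.008, 0, 0.01, 0.014, 0, -0.01, 0, 0.01, 0.006, 0, -0.012, 0, 0.01, 0, 0, -0.012, 0, 0.01, 0, 0, -0.006, 0, 0.01, 0, 0, 0, 0],
)

```text
time_s: 15.9
tool_pos: [0.4671, 0.247, 0.2716]
tool_rot: [0.178, 0.984, -0.013, -0.008]
wrist_force: [-0.1, -0.5, -3.6]
finger_gap: 0.0194
```

```bash
python3 -c "
from h import *
to(.5695,-.141,.26)"
```

```text
t 15.9 pos [0.4671 0.247  0.2716] yawY 69.53 tilt [-0.0202 -0.0231] gap 0.0194 F [-0.14 -0.49 -3.61] T [ 0.    -0.061 -0.021]
delta tool [-0.2318 -0.3272  0.0185]
```

>>> move_arm(
  deltas=[0.01, -0.006, -0.008, 0, 0, 0.01, -0.012, -0.016, 0, 0, 0.01, -0.0145, -0.0204, 0, 0, 0.01, -0.0145, -0.0204, 0, 0, 0.01, -0.0145, -0.0204, 0, 0, 0.01, -0.0145, -0.0204, 0, 0, 0.01, -0.0145, -0.0204, 0, 0, 0.01, -0.0145, -0.0204, 0, 0],
)

```text
time_s: 16.7
tool_pos: [0.5152, 0.0642, 0.2706]
tool_rot: [0.176, 0.984, -0.015, -0.01]
wrist_force: [0.1, -0.1, -4.7]
finger_gap: 0.0196
```

```bash
python3 -c "
from h import *
to(.5695,-.141,.26)"
```

```text
t 16.7 pos [0.5152 0.0642 0.2706] yawY 69.74 tilt [-0.026  -0.0263] gap 0.0196 F [ 0.12 -0.09 -4.65] T [ 0.062 -0.142  0.005]
delta tool [-0.1223 -0.1732  0.0146]
```

>>> move_arm(
  deltas=[0.01, -0.0145, -0.0204, 0, 0, 0.01, -0.0145, -0.0204, 0, 0, 0.01, -0.0145, -0.0204, 0, 0, 0.01, -0.0145, -0.0204, 0, 0, 0.01, -0.012, -0.017, 0, 0, 0.01, -0.008, -0.012, 0, 0, 0.01, -0.004, -0.006, 0, 0, 0.01, 0, 0, 0, 0],
)

```text
time_s: 17.5
tool_pos: [0.5498, -0.0898, 0.2665]
tool_rot: [0.181, 0.983, -0.017, -0.016]
wrist_force: [-0.1, 0.9, -4.4]
finger_gap: 0.02
```

```bash
python3 -c "
from h import *
to(.5695,-.141,.26)"
```

```text
t 17.5 pos [ 0.5498 -0.0898  0.2665] yawY 69.12 tilt [-0.0382 -0.0281] gap 0.02 F [-0.05  0.89 -4.36] T [ 0.104 -0.066 -0.007]
delta tool [-0.0368 -0.0406  0.0072]
```

>>> move_arm(
  deltas=[0.01, 0, 0, 0, 0, 0.01, 0, 0, 0, 0, 0.01, 0, 0, 0, 0, 0.01, 0, 0, 0, 0, 0.01, 0, 0, 0, 0, 0.01, 0, 0, 0, 0, 0.01, 0, 0, 0, 0, 0.01, 0, 0, 0, 0],
)

```text
time_s: 18.3
tool_pos: [0.5494, -0.0855, 0.2673]
tool_rot: [0.179, 0.984, -0.016, -0.016]
wrist_force: [0.4, -0.3, -3.7]
finger_gap: 0.0194
```

```bash
python3 -c "
from h import *
to(.5695,-.141,.26)
for n in('scene','top'):
    p,d=read_camera(n);np.save(f'{n}11.npy',d);cv2.imwrite(f'pics/{n}11.png',p[:,:,::-1])
a=cv2.imread('pics/scene11.png')[130:270,180:300];cv2.imwrite('pics/c11.png',cv2.resize(a,None,fx=4,fy=4,interpolation=cv2.INTER_CUBIC))
a=cv2.imread('pics/top11.png')[110:250,330:450];cv2.imwrite('pics/d11.png',cv2.resize(a,None,fx=4,fy=4,interpolation=cv2.INTER_CUBIC))
"
```

```text
t 18.3 pos [ 0.5494 -0.0855  0.2673] yawY 69.43 tilt [-0.0376 -0.0264] gap 0.0194 F [ 0.4  -0.32 -3.73] T [ 0.025 -0.08   0.015]
delta tool [-0.0386 -0.0446  0.008 ]
```

View pics/c11.png

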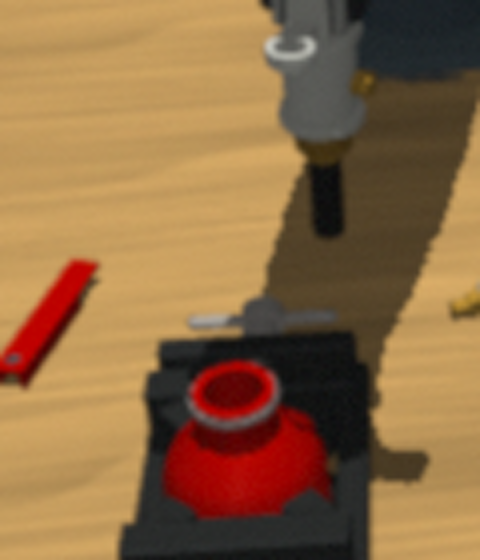

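View pics/d11.png

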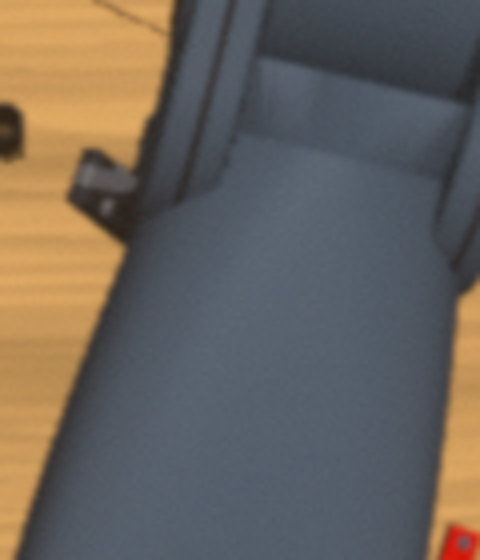

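```bash
cat >> h.py <<'E'
RG=R.from_quat([.179,.984,-.012,-.006]);PG=np.array([.5206,.2056,.1292])
def valve(off=(0,0,0)):
    s=read_state();Rr=R.from_quat(s["tool_rot"])*RG.inv()
    f=lambda q: s["tool_pos"]+Rr.apply(np.array(q)+np.array([.5197,.205,.113])-PG)+np.array(off)
    return f
E
python3 - <<'E'
from h import *
f=valve()
for n,q in dict(origin=(0,0,0),spig=(0,0,-.02),siph=(0,0,-.065),top=(0,0,.086),eye=(.032,-.0118,.054)).items(): print(n,f(q).round(4),proj('scene',f(q)).round(1))
p=cv2.imread('pics/scene11.png');d=np.load('scene11.npy')
# black tube rows
for v in range(160,192,3):
    row=p[v,240:285].max(1);print(v,[int(x) for x in row[10:32]], np.round(atd('scene',[(261,v)],d[v,261])[0],3))
E
```

```text
origin [ 0.5481 -0.0862  0.2511] [[259.7 158.7]]
spig [ 0.5477 -0.0863  0.2311] [[260.5 167.6]]
siph [ 0.5467 -0.0866  0.1861] [[262.2 186.5]]
top [ 0.55   -0.0858  0.3371] [[255.9 117.1]]
eye [ 0.5813 -0.0978  0.3045] [[251.2 143.2]]
160 [118, 91, 87, 86, 87, 88, 89, 87, 89, 89, 90, 88, 88, 85, 87, 85, 85, 86, 84, 80, 75, 74] [ 0.568 -0.084  0.261]
163 [176, 163, 140, 108, 88, 89, 90, 89, 91, 91, 91, 90, 90, 94, 95, 88, 80, 75, 75, 74, 76, 77] [ 0.572 -0.084  0.257]
166 [204, 205, 201, 168, 108, 67, 64, 66, 68, 67, 66, 68, 66, 65, 62, 60, 58, 64, 78, 86, 88, 87] [ 0.565 -0.085  0.246]
169 [210, 210, 210, 210, 205, 183, 130, 75, 66, 66, 68, 67, 68, 65, 60, 67, 79, 83, 82, 82, 83, 82] [ 0.565 -0.085  0.239]
172 [197, 196, 196, 196, 189, 146, 81, 45, 20, 17, 22, 19, 18, 17, 25, 55, 76, 79, 80, 80, 80, 79] [ 0.559 -0.086  0.229]
175 [197, 197, 193, 154, 97, 83, 80, 60, 23, 15, 17, 13, 17, 14, 21, 49, 74, 80, 81, 82, 83, 82] [ 0.561 -0.087  0.223]
178 [201, 196, 153, 98, 83, 82, 81, 61, 30, 16, 15, 17, 17, 16, 19, 41, 69, 82, 84, 85, 83, 84] [ 0.558 -0.087  0.214]
181 [198, 156, 98, 85, 84, 85, 83, 66, 37, 17, 16, 16, 14, 16, 18, 40, 70, 85, 85, 86, 85, 85] [ 0.56  -0.088  0.208]
184 [153, 93, 83, 84, 83, 84, 82, 67, 40, 20, 17, 15, 16, 17, 16, 31, 68, 83, 84, 85, 85, 84] [ 0.559 -0.088  0.201]
187 [129, 89, 81, 83, 85, 84, 84, 77, 54, 24, 15, 16, 18, 17, 16, 35, 68, 83, 82, 86, 83, 84] [ 0.558 -0.089  0.193]
190 [83, 81, 82, 82, 82, 82, 80, 83, 80, 78, 75, 71, 70, 75, 77, 79, 78, 80, 80, 78, 79, 79] [ 0.305 -0.093 -0.   ]
```

```bash
python3 - <<'E'
from h import *
from scipy.optimize import least_squares
print("neck scene onz", onz('scene',(237.4,227.9),.11), "proj of top-estimate",proj('scene',[[.5695,-.141,.11]]))
d=np.load('scene11.npy');p=cv2.imread('pics/scene11.png')
# silver rim pixels by 3D z
vv,uu=np.mgrid[212:244,220:256];uv=np.c_[uu.ravel(),vv.ravel()];X=atd('scene',uv,d[vv.ravel(),uu.ravel()])
b=p[vv.ravel(),uu.ravel()].astype(int);hsv=cv2.cvtColor(b.astype(np.uint8)[None],cv2.COLOR_BGR2HSV)[0]
k=(hsv[:,1]<110)&(hsv[:,2]>90)&(X[:,2]>.09)&(X[:,2]<.125)
print(k.sum(),np.median(X[k],0))
if k.sum()>10:
    el=cv2.fitEllipse(uv[k].astype(np.float32));print("silver ellipse",el)
    g=least_squares(lambda q:np.hypot(X[k][:,0]-q[0],X[k][:,1]-q[1])-q[2],[.57,-.14,.02],loss='soft_l1',f_scale=.001);print("circle3d",g.x,np.ptp(X[k],0))
# tube points
vv,uu=np.mgrid[173:187,255:268];uv=np.c_[uu.ravel(),vv.ravel()];X=atd('scene',uv,d[vv.ravel(),uu.ravel()])
k=(X[:,2]>.15)&(np.hypot(X[:,0]-.55,X[:,1]+.087)<.03);Y=X[k]
g=least_squares(lambda q:np.hypot(Y[:,0]-q[0]-q[2]*(Y[:,2]-.21),Y[:,1]-q[1]-q[3]*(Y[:,2]-.21))-.008,[.55,-.087,0,0],loss='soft_l1',f_scale=.001);print("tube at z=.21",g.x)
E
```

```text
neck scene onz [[ 0.57496485 -0.14284465  0.11      ]] proj of top-estimate [[238.33542523 225.99736337]]
37 [ 0.59001545 -0.14221523  0.1068401 ]
silver ellipse ((237.7926483154297, 227.87103271484375), (15.07649040222168, 22.211618423461914), 82.29090118408203)
circle3d [ 0.57237535 -0.14218141  0.02109635] [0.0212285  0.04125855 0.00633176]
tube at z=.21 [ 0.55110289 -0.0876463   0.0221094   0.02989535]
```

```bash
python3 - <<'E'
import cv2
a=cv2.imread('pics/scene11.png')[210:250,215:260];cv2.imwrite('pics/e11.png',cv2.resize(a,None,fx=12,fy=12,interpolation=cv2.INTER_CUBIC))
E
```

```text
(no output)
```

View pics/e11.png

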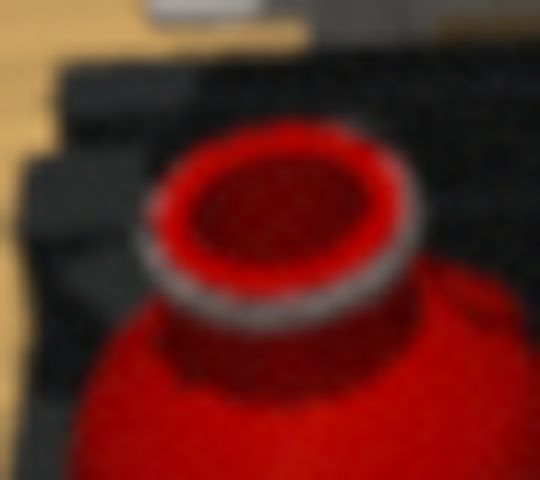

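>>> move_arm(
  deltas=[0.01, -0.004, -0.005, 0, 0, 0.01, -0.008, -0.009, 0, 0, 0.01, -0.008, -0.009, 0, 0, 0.01, -0.008, -0.009, 0, 0, 0.01, -0.005, -0.005, 0, 0, 0.01, -0.002, -0.003, 0, 0, 0.01, 0, 0, 0, 0, 0.01, 0, 0, 0, 0],
)

```text
time_s: 19.2
tool_pos: [0.57, -0.142, 0.2669]
tool_rot: [0.18, 0.983, -0.017, -0.017]
wrist_force: [0.3, 0.6, -3.2]
finger_gap: 0.0199
```

```bash
cat >> h.py <<'E'
def need(x=.569,y=-.141,z=.11,q=(0,0,-.02)):
    f=valve();s=read_state();M=R.from_quat(s["tool_rot"]).as_matrix()
    o=f((0,0,0));sp=f(q);print("origin",o.round(4),"spig",sp.round(4));to(0,0,0)
    d=np.array([x-sp[0],y-sp[1],0]);print("world d",d.round(4),"tool d",(M.T@d).round(4),"down to seat",round(o[2]-z,4))
E
python3 -c "
from h import *
need()"
```

```text
origin [ 0.5687 -0.1427  0.2507] spig [ 0.5682 -0.1428  0.2308]
t 19.2 pos [ 0.57   -0.142   0.2669] yawY 69.27 tilt [-0.0387 -0.0266] gap 0.0199 F [ 0.35  0.58 -3.15] T [ 0.047 -0.089 -0.047]
delta tool [ 0.5759 -0.0586  0.2849]
world d [0.0008 0.0018 0.    ] tool d [-0.0001  0.0019 -0.0001] down to seat 0.1407
```

>>> move_arm(
  deltas=[0.01, 0, 0, 0, 0, 0.01, 0, 0, 0, 0, 0.01, 0, 0, 0, 0, 0.01, 0, 0, 0, 0, 0.01, 0, 0, 0, 0, 0.01, 0, 0, 0, 0, 0.01, 0, 0, 0, 0, 0.01, 0, 0, 0, 0],
)

```text
time_s: 20.0
tool_pos: [0.5696, -0.14, 0.2676]
tool_rot: [0.179, 0.984, -0.016, -0.016]
wrist_force: [0.1, 0.7, -3.4]
finger_gap: 0.0194
```

```bash
python3 -c "
from h import *
need()"
```

```text
origin [ 0.5684 -0.1407  0.2515] spig [ 0.5679 -0.1408  0.2315]
t 20.0 pos [ 0.5696 -0.14    0.2676] yawY 69.42 tilt [-0.0381 -0.0262] gap 0.0194 F [ 0.13  0.74 -3.39] T [ 0.039 -0.058 -0.001]
delta tool [ 0.5752 -0.059   0.2854]
world d [ 0.0011 -0.0002  0.    ] tool d [-0.0011  0.0002 -0.    ] down to seat 0.1415
```

>>> move_arm(
  deltas=[0.01, -0.0005, 0.0004, 0.006, 0, 0.01, -0.0005, 0.0004, 0.01, 0, 0.01, -0.0005, 0.0004, 0.01, 0, 0.01, -0.0005, 0.0004, 0.01, 0, 0.01, -0.0005, 0.0004, 0.01, 0, 0.01, -0.0002, 0.0003, 0.006, 0, 0.01, 0, 0, 0, 0, 0.01, 0, 0, 0, 0],
)

```text
time_s: 20.8
tool_pos: [0.5697, -0.1398, 0.2081]
tool_rot: [0.179, 0.984, -0.016, -0.019]
wrist_force: [-1.3, -0.7, -3.6]
finger_gap: 0.0194
```

```bash
python3 -c "
from h import *
need()
p,d=read_camera('scene');np.save('s12.npy',d);cv2.imwrite('pics/s12.png',cv2.resize(p[150:250,200:290,::-1],None,fx=6,fy=6,interpolation=cv2.INTER_CUBIC))
f=valve();print(proj('scene',[f((0,0,-.065)),f((0,0,-.02)),f((0,0,0))]))
"
```

```text
origin [ 0.5684 -0.1405  0.1919] spig [ 0.5678 -0.1405  0.1719]
t 20.8 pos [ 0.5697 -0.1398  0.2081] yawY 69.41 tilt [-0.0425 -0.0246] gap 0.0194 F [-1.33 -0.66 -3.64] T [ 0.059 -0.041 -0.04 ]
delta tool [ 0.5756 -0.0615  0.2286]
world d [ 0.0012 -0.0005  0.    ] tool d [-0.0013 -0.     -0.    ] down to seat 0.0819
[[237.53452037 218.66632168]
 [234.92762831 201.30268539]
 [233.70662056 193.17675052]]
```

View pics/s12.png

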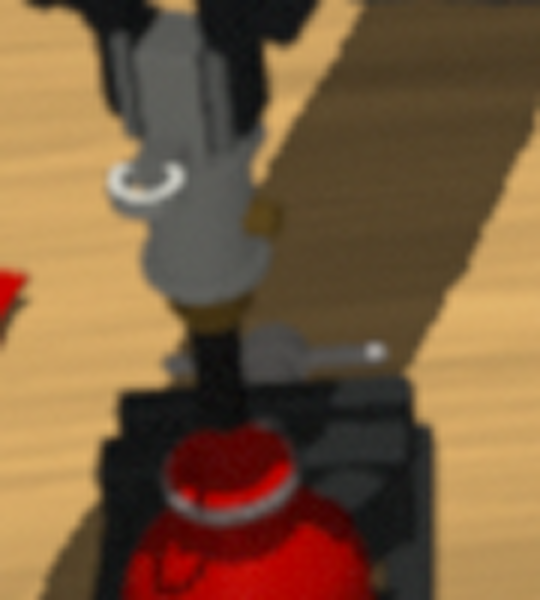

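>>> move_arm(
  deltas=[0.01, -0.0007, 0.0002, 0.004, 0, 0.01, -0.0007, 0.0003, 0.006, 0, 0.01, -0.0005, 0.0003, 0.008, 0, 0.01, -0.0003, 0.0003, 0.008, 0, 0.01, -0.0003, 0.0003, 0.008, 0, 0.01, -0.0003, 0.0003, 0.006, 0, 0.01, 0, 0, 0, 0, 0.01, 0, 0, 0, 0],
)

```text
time_s: 21.65
tool_pos: [0.5719, -0.1404, 0.1651]
tool_rot: [0.179, 0.984, -0.016, -0.018]
wrist_force: [-0.9, 0.7, -2.8]
finger_gap: 0.0198
```

```bash
python3 -c "
from h import *
need()
p,d=read_camera('scene');np.save('s13.npy',d);cv2.imwrite('pics/s13.png',cv2.resize(p[150:250,200:290,::-1],None,fx=6,fy=6,interpolation=cv2.INTER_CUBIC))
f=valve();print(proj('scene',[f((0,0,-.065)),f((0,0,-.02)),f((0,0,0))]))
"
```

```text
origin [ 0.5706 -0.1411  0.149 ] spig [ 0.5701 -0.1412  0.129 ]
t 21.65 pos [ 0.5719 -0.1404  0.1651] yawY 69.41 tilt [-0.0411 -0.0251] gap 0.0198 F [-0.88  0.73 -2.76] T [ 0.04  -0.063  0.051]
delta tool [ 0.5795 -0.0633  0.1849]
world d [-0.0011  0.0002  0.    ] tool d [ 0.0011 -0.0002  0.    ] down to seat 0.039
[[239.63657513 235.32183541]
 [237.19358479 219.04526031]
 [236.0513348  211.44092811]]
```

View pics/s13.png

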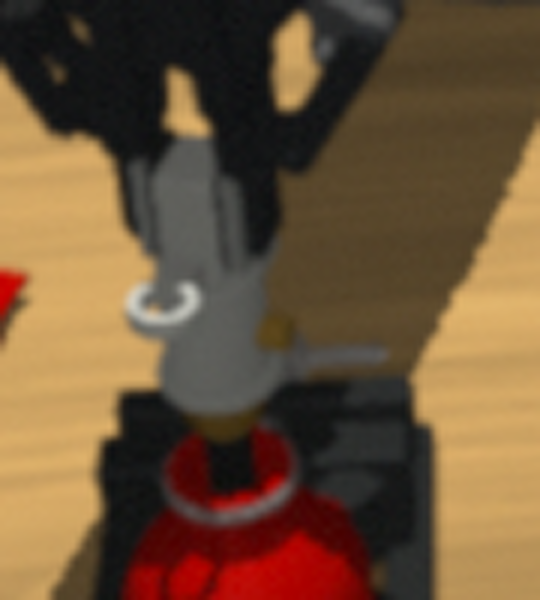

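```bash
python3 - <<'E'
from h import *
from scipy.optimize import least_squares
f=valve();print(f((0,0,-.01)))
for nm in ('s12.npy','s13.npy'):
    d=np.load(nm)
    vv,uu=np.mgrid[190:240,215:265];uv=np.c_[uu.ravel(),vv.ravel()];X=atd('scene',uv,d[vv.ravel(),uu.ravel()])
    for lab,z0,z1,r in (('collar',.1475,.158,.020),('spig',.130,.145,.013),('tube',.113,.124,.008)) if nm=='s13.npy' else (('collar',.19,.2,.02),('tube',.13,.165,.008)):
        k=(X[:,2]>z0)&(X[:,2]<z1)&(np.hypot(X[:,0]-.572,X[:,1]+.142)<r+.008);Y=X[k]
        g=least_squares(lambda q:np.hypot(Y[:,0]-q[0],Y[:,1]-q[1])-r,[.572,-.142],loss='soft_l1',f_scale=.001)
        print(nm,lab,k.sum(),g.x.round(4),np.abs(g.fun).mean().round(4))
E
```

```text
[ 0.57027186 -0.14108376  0.13889992]
s12.npy collar 101 [ 0.5708 -0.1405] 0.0013
s12.npy tube 116 [ 0.571  -0.1419] 0.0007
s13.npy collar 95 [ 0.5728 -0.141 ] 0.0014
s13.npy spig 49 [ 0.5742 -0.1416] 0.0009
s13.npy tube 32 [ 0.5735 -0.1422] 0.0006
```

>>> move_arm(
  deltas=[0.01, 0.0005, -0.0002, 0.003, 0, 0.01, 0.0004, 0, 0.003, 0, 0.01, 0, 0, 0.003, 0, 0.01, 0, 0, 0.003, 0, 0.01, 0, 0.0001, 0.003, 0, 0.01, 0, 0, 0, 0, 0.01, 0, 0, 0, 0, 0.01, 0, 0, 0, 0],
)

```text
time_s: 22.5
tool_pos: [0.5709, -0.1409, 0.1501]
tool_rot: [0.179, 0.984, -0.016, -0.017]
wrist_force: [-0.0, 0.4, -3.4]
finger_gap: 0.0193
```

```bash
python3 -c "
from h import *
need()
p,d=read_camera('scene');np.save('s14.npy',d);cv2.imwrite('pics/s14.png',cv2.resize(p[180:250,205:270,::-1],None,fx=8,fy=8,interpolation=cv2.INTER_CUBIC))
"
```

```text
origin [ 0.5697 -0.1416  0.1339] spig [ 0.5692 -0.1416  0.1139]
t 22.5 pos [ 0.5709 -0.1409  0.1501] yawY 69.4 tilt [-0.0391 -0.0258] gap 0.0193 F [-0.02  0.43 -3.42] T [-0.01  -0.113  0.052]
delta tool [ 0.5796 -0.0632  0.1686]
world d [-0.0002  0.0006  0.    ] tool d [ 0.0004  0.0005 -0.    ] down to seat 0.0239
```

View pics/s14.png

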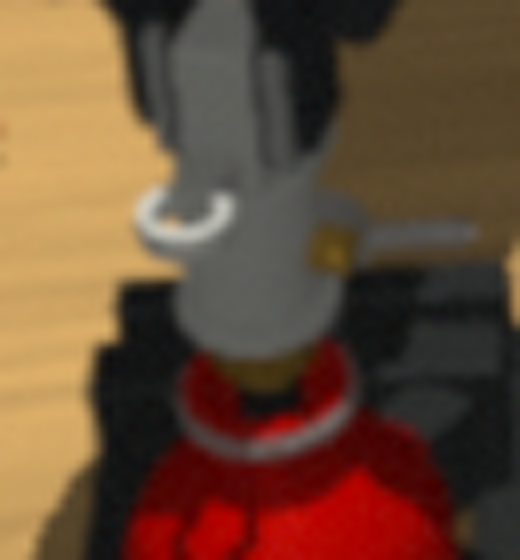

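>>> move_arm(
  deltas=[0.01, 0.0002, 0.0003, 0.002, 0, 0.01, 0, 0.0003, 0.002, 0, 0.01, 0, 0.0002, 0.002, 0, 0.01, 0, 0, 0.002, 0, 0.01, 0, 0, 0.002, 0, 0.01, 0, 0, 0, 0, 0.01, 0, 0, 0, 0, 0.01, 0, 0, 0, 0],
)

```text
time_s: 23.35
tool_pos: [0.5707, -0.1402, 0.1393]
tool_rot: [0.179, 0.984, -0.016, -0.017]
wrist_force: [1.2, -0.7, -2.9]
finger_gap: 0.0195
```

```bash
python3 -c "
from h import *
need()
p,d=read_camera('scene');np.save('s14.npy',d);cv2.imwrite('pics/s15.png',cv2.resize(p[180:250,205:270,::-1],None,fx=8,fy=8,interpolation=cv2.INTER_CUBIC))
"
```

```text
origin [ 0.5695 -0.1409  0.1231] spig [ 0.569  -0.141   0.1031]
t 23.35 pos [ 0.5707 -0.1402  0.1393] yawY 69.41 tilt [-0.0388 -0.0259] gap 0.0195 F [ 1.17 -0.66 -2.86] T [ 0.054 -0.042 -0.033]
delta tool [ 0.5795 -0.0641  0.1577]
world d [0. 0. 0.] tool d [ 0.  0. -0.] down to seat 0.0131
```

View pics/s15.png

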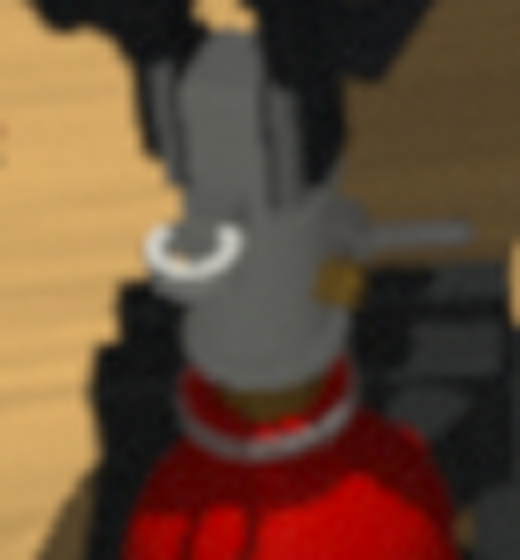

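>>> move_arm(
  deltas=[0.01, 0, 0.0001, 0.002, 0, 0.01, 0, 0.0001, 0.002, 0, 0.01, -0.0001, 0.0001, 0.002, 0, 0.01, 0, 0, 0.0015, 0, 0.01, 0, 0, 0.0015, 0, 0.01, 0, 0, 0, 0, 0.01, 0, 0, 0, 0, 0.01, 0, 0, 0, 0],
)

```text
time_s: 24.2
tool_pos: [0.5706, -0.1403, 0.1295]
tool_rot: [0.179, 0.984, -0.016, -0.017]
wrist_force: [-0.1, -0.5, -3.2]
finger_gap: 0.0197
```

```bash
python3 -c "
from h import *
need()
"
```

```text
origin [ 0.5693 -0.1409  0.1134] spig [ 0.5689 -0.141   0.0934]
t 24.2 pos [ 0.5706 -0.1403  0.1295] yawY 69.41 tilt [-0.0387 -0.026 ] gap 0.0197 F [-0.09 -0.54 -3.22] T [ 0.027 -0.1    0.04 ]
delta tool [ 0.5797 -0.0644  0.1478]
world d [0.0001 0.     0.    ] tool d [-0.0001  0.0001 -0.    ] down to seat 0.0034
```

>>> move_arm(
  deltas=[0.01, 0, 0, 0.001, 0, 0.01, 0, 0, 0.001, 0, 0.01, 0, 0, 0.001, 0, 0.01, 0, 0, 0.0005, 0, 0.01, 0, 0, 0, 0, 0.01, 0, 0, 0, 0, 0.01, 0, 0, 0, 0, 0.01, 0, 0, 0, 0],
)

```text
time_s: 25.0
tool_pos: [0.5706, -0.1404, 0.126]
tool_rot: [0.179, 0.984, -0.016, -0.016]
wrist_force: [-0.6, -0.1, -3.5]
finger_gap: 0.0193
```

```bash
python3 -c "
from h import *
need()
p,d=read_camera('scene');np.save('s14.npy',d);cv2.imwrite('pics/s16.png',cv2.resize(p[180:250,205:270,::-1],None,fx=8,fy=8,interpolation=cv2.INTER_CUBIC))
"
```

```text
origin [ 0.5694 -0.1411  0.1098] spig [ 0.5689 -0.1412  0.0899]
t 25.0 pos [ 0.5706 -0.1404  0.126 ] yawY 69.4 tilt [-0.0382 -0.0262] gap 0.0193 F [-0.56 -0.08 -3.48] T [ 0.028 -0.055  0.01 ]
delta tool [ 0.5799 -0.0644  0.144 ]
world d [0.0001 0.0002 0.    ] tool d [ 0.      0.0002 -0.    ] down to seat -0.0002
```

View pics/s16.png

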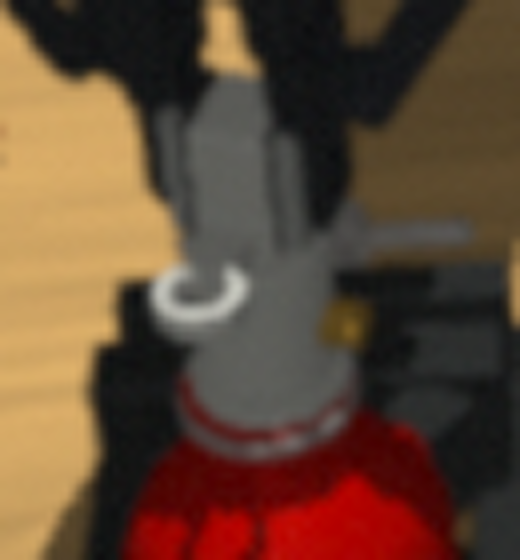

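>>> move_arm(
  deltas=[0.01, 0, 0, 0.001, 0, 0.01, 0, 0, 0.001, 0, 0.01, 0, 0, 0.0005, 0, 0.01, 0, 0, 0, 0, 0.01, 0, 0, 0, 0, 0.01, 0, 0, 0, 0, 0.01, 0, 0, 0, 0, 0.01, 0, 0, 0, 0],
)

```text
time_s: 25.85
tool_pos: [0.5708, -0.1405, 0.1257]
tool_rot: [0.179, 0.984, -0.016, -0.015]
wrist_force: [-0.4, 1.4, -1.3]
finger_gap: 0.0199
```

```bash
python3 -c "
from h import *
need()
"
```

```text
origin [ 0.5695 -0.1412  0.1095] spig [ 0.5691 -0.1413  0.0895]
t 25.85 pos [ 0.5708 -0.1405  0.1257] yawY 69.41 tilt [-0.0362 -0.0268] gap 0.0199 F [-0.37  1.35 -1.27] T [0.191 0.131 0.016]
delta tool [ 0.5804 -0.0643  0.1425]
world d [-0.0001  0.0003  0.    ] tool d [ 0.0002  0.0002 -0.    ] down to seat -0.0005
```

>>> move_arm(
  deltas=[0.01, 0, 0, 0.0015, 0, 0.01, 0, 0, 0.0015, 0, 0.01, 0, 0, 0.0015, 0, 0.01, 0, 0, 0.001, 0, 0.01, 0, 0, 0, 0, 0.01, 0, 0, 0, 0, 0.01, 0, 0, 0, 0, 0.01, 0, 0, 0, 0],
  grip_force=25,
)

```text
time_s: 26.65
tool_pos: [0.5708, -0.1406, 0.1256]
tool_rot: [0.179, 0.984, -0.017, -0.013]
wrist_force: [-1.8, 0.2, 2.2]
finger_gap: 0.0195
```

```bash
python3 -c "
from h import *
need()
p,d=read_camera('scene');np.save('s14.npy',d);cv2.imwrite('pics/s17.png',cv2.resize(p[180:250,205:270,::-1],None,fx=8,fy=8,interpolation=cv2.INTER_CUBIC))
"
```

```text
origin [ 0.5696 -0.1413  0.1095] spig [ 0.5693 -0.1414  0.0895]
t 26.65 pos [ 0.5708 -0.1406  0.1256] yawY 69.43 tilt [-0.0323 -0.0279] gap 0.0195 F [-1.77  0.23  2.2 ] T [0.324 0.476 0.036]
delta tool [ 0.5811 -0.0642  0.14  ]
world d [-0.0003  0.0004  0.    ] tool d [ 0.0004  0.0003 -0.    ] down to seat -0.0005
```

View pics/s17.png

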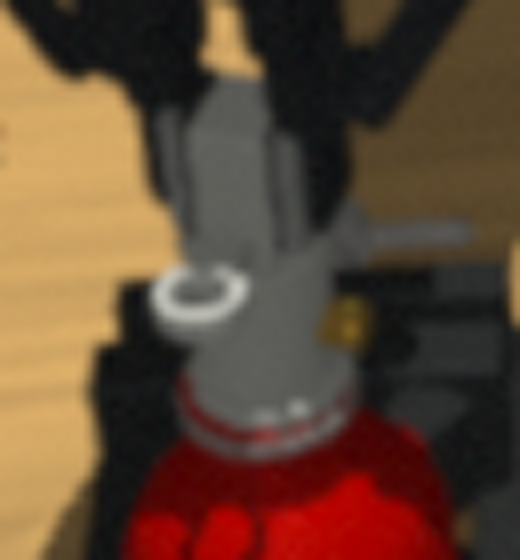

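>>> move_arm(
  deltas=[0.0198, 0, 0, 0, 0, 0.0205, 0, 0, 0, 0, 0.0215, 0, 0, 0, 0, 0.023, 0, 0, 0, 0, 0.025, 0, 0, 0, 0, 0.03, 0, 0, 0, 0, 0.035, 0, 0, 0, 0, 0.04, 0, 0, 0, 0],
  grip_force=20,
)

```text
time_s: 27.5
tool_pos: [0.5727, -0.1417, 0.1243]
tool_rot: [0.179, 0.984, -0.017, -0.012]
wrist_force: [0.2, -0.5, 0.1]
finger_gap: 0.0401
```

```bash
python3 -c "
from h import *
need()
p,d=read_camera('scene');np.save('s14.npy',d);cv2.imwrite('pics/s18.png',cv2.resize(p[180:250,205:270,::-1],None,fx=8,fy=8,interpolation=cv2.INTER_CUBIC))
"
```

```text
origin [ 0.5716 -0.1425  0.1081] spig [ 0.5713 -0.1426  0.0881]
t 27.5 pos [ 0.5727 -0.1417  0.1243] yawY 69.39 tilt [-0.0296 -0.0297] gap 0.0401 F [ 0.18 -0.53  0.12] T [ 0.054  0.001 -0.027]
delta tool [ 0.5837 -0.0641  0.1369]
world d [-0.0023  0.0016  0.    ] tool d [0.0027 0.0007 0.    ] down to seat -0.0019
```

View pics/s18.png

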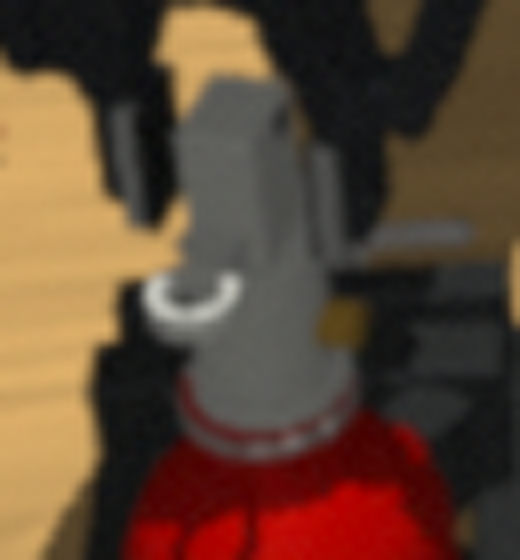

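>>> move_arm(
  deltas=[0.06, 0.001, 0, 0, 0, 0.06, 0.001, 0, 0, 0, 0.06, 0, 0, -0.004, 0, 0.06, 0, 0, -0.008, 0, 0.06, 0, 0, -0.012, 0, 0.06, 0, 0, -0.015, 0, 0.06, 0, 0, -0.02, 0, 0.06, 0, 0, -0.02, 0],
)

```text
time_s: 28.35
tool_pos: [0.5716, -0.1378, 0.2063]
tool_rot: [0.179, 0.984, -0.017, -0.014]
wrist_force: [0.4, 0.2, -0.5]
finger_gap: 0.0598
```

>>> move_arm(
  deltas=[0.06, 0, 0, -0.03, 0, 0.06, 0, 0, -0.03, 0, 0.06, 0.02, 0.03, -0.02, 0, 0.06, 0.03, 0.035, 0, 0, 0.06, 0.03, 0.035, 0, 0, 0.06, 0.03, 0.035, 0, 0, 0.06, 0.03, 0.035, 0, 0, 0.06, 0.03, 0.035, 0, 0],
)

```text
time_s: 29.15
tool_pos: [0.4914, 0.1183, 0.2978]
tool_rot: [0.185, 0.983, -0.016, -0.002]
wrist_force: [0.1, -0.4, 0.1]
finger_gap: 0.0601
```

>>> move_arm(
  deltas=[0.06, 0.035, 0, 0, 0, 0.06, 0.035, 0, 0, 0, 0.06, 0.035, 0, 0, 0, 0.06, 0.03, 0, 0, 0, 0.06, 0.02, 0, 0, 0, 0.06, 0, 0, 0, 0, 0.06, 0, 0, 0, 0, 0.06, 0, 0, 0, 0],
)

```text
time_s: 29.95
tool_pos: [0.3409, 0.1823, 0.3077]
tool_rot: [0.18, 0.984, -0.011, 0.006]
wrist_force: [-0.4, 0.5, 0.2]
finger_gap: 0.0601
```

```bash
python3 - <<'E'
from h import *
to(0,0,0)
for n in('scene','top'):
    p,d=read_camera(n);np.save(f'{n}F.npy',d);cv2.imwrite(f'pics/{n}F.png',p[:,:,::-1])
a=cv2.imread('pics/sceneF.png')[170:250,200:275];b=cv2.imread('pics/topF.png')[140:220,350:430]
cv2.imwrite('pics/F.png',np.hstack([cv2.resize(a,(375,400),interpolation=cv2.INTER_CUBIC),cv2.resize(b,(400,400),interpolation=cv2.INTER_CUBIC)]))
E
```

```text
t 29.95 pos [0.3409 0.1823 0.3077] yawY 69.27 tilt [ 0.0069 -0.0241] gap 0.0601 F [-0.36  0.51  0.17] T [-0.037 -0.036 -0.065]
delta tool [ 0.259  -0.2849  0.3097]
```

View pics/F.png

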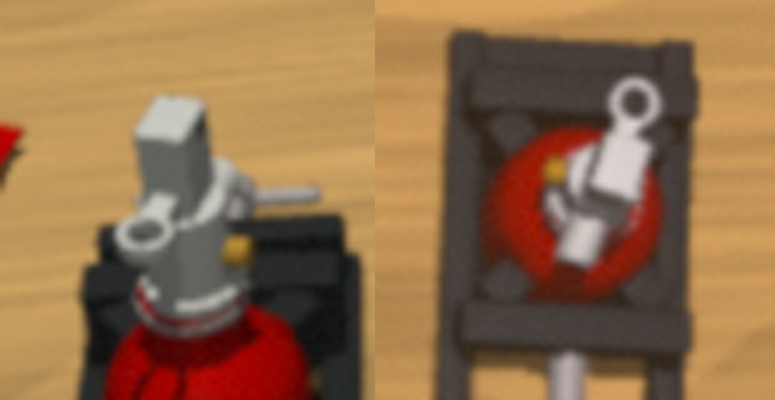

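View pics/topF.png

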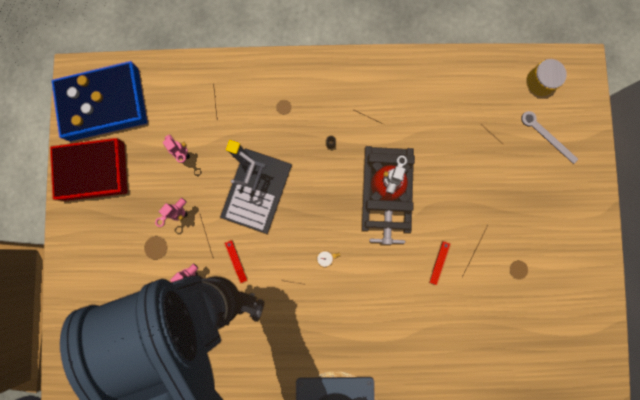

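The valve head stands in the neck (top view ~(397,175)) and the bystanders look unmoved. I'll check the seating numerically.

```bash
python3 - <<'E'
from h import *
d=np.load('topF.npy')
vv,uu=np.mgrid[150:200,375:420];uv=np.c_[uu.ravel(),vv.ravel()];X=atd('top',uv,d[vv.ravel(),uu.ravel()])
k=(X[:,2]>.19)&(X[:,2]<.203);Q=(onz('top',uv[k],.196)[:,:2]*1000).astype(np.float32)
print('block',cv2.minAreaRect(Q),X[k][:,2].mean(),k.sum())
A=np.c_[X[k][:,:2]-X[k][:,:2].mean(0),np.ones(k.sum())];print('slope',np.linalg.lstsq(A,X[k][:,2],rcond=None)[0])
k=(X[:,2]>.1605)&(X[:,2]<.171)&(X[:,0]>.59);print('eye',X[k].mean(0) if k.sum() else None,k.sum())
ds=np.load('sceneF.npy')
vv,uu=np.mgrid[170:250,205:265];uv=np.c_[uu.ravel(),vv.ravel()];S=atd('scene',uv,ds[vv.ravel(),uu.ravel()])
from scipy.optimize import least_squares
k=(S[:,2]>.122)&(S[:,2]<.15)&(np.hypot(S[:,0]-.572,S[:,1]+.142)<.022);Y=S[k]
g=least_squares(lambda q:np.hypot(Y[:,0]-q[0]-q[2]*(Y[:,2]-.135),Y[:,1]-q[1]-q[3]*(Y[:,2]-.135))-.017,[.572,-.142,0,0],loss='soft_l1',f_scale=.001);print('body scene (neck scene .5724,-.1422)',g.x.round(4))
k=(S[:,2]>.19)&(S[:,2]<.203);print('block z scene',np.median(S[k][:,2]))
a,b=cv2.imread('pics/top0.png'),cv2.imread('pics/topF.png')
for n,(x0,x1,y0,y1) in dict(a=(222,250,236,288),b=(425,455,236,290),g=(312,345,245,272),t=(322,340,132,154)).items(): print(n,np.abs(a[y0:y1,x0:x1].astype(int)-b[y0:y1,x0:x1]).mean().round(2))
E
```

```text
block ((570.1560668945312, -139.23155212402344), (20.172651290893555, 26.78666114807129), 69.96253967285156) 0.19460169196982416 119
slope [ 0.02104614 -0.02526562  0.19460169]
eye [ 0.60240489 -0.15170246  0.16615834] 55
body scene (neck scene .5724,-.1422) [ 0.5731 -0.1411 -0.0096 -0.0081]
block z scene 0.19500852053004908
a 16.61
b 10.18
g 11.5
t 8.49
```

```bash
python3 - <<'E'
from h import *
a,b=cv2.imread('pics/top0.png'),cv2.imread('pics/topF.png')
for n,(x0,x1,y0,y1) in dict(a=(215,255,230,292),b=(420,460,230,295),g=(310,348,243,274),t=(320,342,130,156)).items():
    o=[]
    for p in(a,b):
        h=cv2.cvtColor(p[y0:y1,x0:x1],cv2.COLOR_BGR2HSV)
        m={'a':(h[...,1]>210)&((h[...,0]<6)|(h[...,0]>174)),'b':(h[...,1]>210)&((h[...,0]<6)|(h[...,0]>174)),'g':(h[...,1]<60)&(h[...,2]>120),'t':h[...,2]<70}[n]
        yy,xx=np.nonzero(m);o.append((round(xx.mean()+x0,1),round(yy.mean()+y0,1),len(xx)))
    print(n,o)
to(0,0,0);close_job()
E
```

```text
a [(np.float64(235.8), np.float64(261.6), 275), (np.float64(235.9), np.float64(261.7), 276)]
b [(np.float64(438.9), np.float64(263.4), 270), (np.float64(439.0), np.float64(263.3), 266)]
g [(np.float64(324.5), np.float64(258.5), 158), (np.float64(324.5), np.float64(258.5), 161)]
t [(np.float64(330.5), np.float64(142.5), 80), (np.float64(330.6), np.float64(142.4), 70)]
t 30.05 pos [0.341  0.1821 0.3073] yawY 69.23 tilt [ 0.0059 -0.0244] gap 0.0597 F [ 0.47 -0.   -0.26] T [ 0.009  0.022 -0.028]
delta tool [ 0.2587 -0.2848  0.3096]
the job is handed in; nothing more can be done
```

The chrome valve head is off the stand and standing in the red cylinder's neck, released. The job was handed in at about 30 s.

**Unhooking:** I saw in the two camera views that the upright leans to the left and slightly to the front. I followed it up, and the wrist readings taken between moves stayed below 6 N, most of that the valve's own weight. The eye ended about 80 mm above the throat before I drew it away.

**Seating:** I lowered it gently, and the wrist read only about 2 N pressing down when the collar met the rim.

**Last checks:**
- **Height:** the block's top puts the collar's underside at 0.1087 m. The rim itself measured 0.1086 m in the same camera, so the collar is home.
- **Sideways:** about 1 to 2 mm off centre, against a limit of 4 mm.
- **Upright:** fits to depth data gave about 0.01 rad (body) and 0.03 rad (block top), against a limit of 0.06 rad. Both are noisy.
- **Bystanders:** the handles, gauge and spare tube are within about 0.1 pixel of where they started, and the arm is well clear.

**What disagreed:**
- **Finger height:** the nearly closed fingertips appeared about 36 mm above the reported TCP height. I used the camera heights for the grasp and they held.
- **Camera offset:** the two cameras disagreed by about 3 mm in x at the neck, which I allowed for by comparing valve and neck within the same view.
- **Tool tilt:** the tool picked up a tilt of 0.03 to 0.05 rad while moving, and the valve settled upright when released.

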